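# Move bronze plaquettes from the medal case to the dry box

### The arm

A 6-joint arm with a two-finger parallel gripper is mounted at the origin on the work surface. World frame = base frame: x ahead of the robot, y to its left, z up, the work surface at z = 0. Lengths are in m, angles in rad, forces in N, time in s.
With the tool pointing down it reaches from about 0.2 to 0.875 m from the base axis. Payload 3.4 kg.
Tool frame: the origin (TCP) lies midway between the tips of the shut fingers; the grasp point (between the pads) lies 19 mm behind it; y points along the fingers, x is the direction in which the jaws open and shut, and the axes are right-handed (so a half turn about y gives the same grasp; the last joint's range is limited). The gripper opens to 94 mm and grips with 3 to 60 N. Pads are 16 mm wide; open, the fingers measure 119 mm over their backs; the gripper's body (75 mm by 177 mm) begins 78 mm behind the grasp point.
Start: joints at [-1.44, 0.276, 1.505, -0, 1.361, -0.121], TCP at [0.143, -0.557, 0.205] pointing down, gripper open.
Joint ranges: [-2.89, 2.89], [-0.75, 2.08], [0.22, 2.7], [-1.18, 4.32], [0.11, 2.71], [-2.7, 2.7]. Speed limits (rad/s): [2.57, 2.57, 3.14, 3.14, 3.14, 3.14].

### API

Orientations are given as a rotation vector (axis times angle).
In Python, from cell import r, eyes, order gives the robot as it stands.
- The arm moves only by the shell command python3 -m jog 'ROWS' [FORCE]. ROWS is JSON, a list of rows, each a list of 3 entries, a list of its own where there are three numbers: the gripper's target within -1 to 1 (fully open at 1, half-way at 0, shut at -1), then the shift along the tool's x, y, z in mm, then the turn, a rotation vector about the tool's x, y, z in rad. A call has 1 to 12 rows; each row shifts and turns the commanded pose from where the row before left it, along the tool's axes as they then stand; what a row does not reach is not made up. A row lasts 1/10 s, in which the tool goes at most 50 mm and 8.59 degrees, less where a joint would pass 70% of its speed; a pose out of reach is approached as far as the arm can. A call with a gripper value outside its range is refused whole. The fingers move at their own pace and stop on an object; FORCE is the grip in N (left out, the last holds). Time passes only in rows, so rows that do not move let the fingers close. It gives the time, the measured TCP pose, the force and the opening at its end, in the units of the state.
- r.get_state(): the state, without advancing time (a new reading comes with each control period).
- eyes.snapshot(name): name is "scene" or "side" or "wrist"; returns (picture, depth): 420x560x3 uint8, red, green, blue; 420x560 float32, m along the optical axis (not along the pixel's ray), 0 where there is no reading.
- eyes.camera_info(name): a dict with "camera_matrix" (3x3 intrinsics, pixels), "origin" and "attitude" of the camera in the world. Camera axes: x right, y down, z forward; pixel columns grow to the right and rows downward; lengths in m; the calibration is good to about 2 mm. A picture is of the moment at which its call begins: read the wrist's pose just before it. camera_info takes no time and is no camera call; for the wrist camera it gives the pose at the moment of the call.
- order.finish_job(): hands the job in, once; it reports no verdict.
The state is a dict: "time_s": time; "joints": joint angles; "qvel": joint speeds; "joint_torque": joint torques, N m; "tool_pos": TCP position; "ee_rot": TCP orientation; "wrist_force": force on the tool from outside, world axes, zero at the start; "wrist_torque": the same for the moment, N m; "finger_gap": finger opening in m.
Only numpy, scipy, OpenCV 4.12 (cv2) and the standard library are available. Lean on these libraries where they do the work, as an engineer would, in place of code of your own. Each camera call takes 0.05 s, during which the arm holds its last target. There are 200 camera calls.

### The job

The bronze plaquettes in the medal case are to go into dry storage: pull out the case's drawer (its catch may or may not be locked: try it, and turn the round knob on top of the case if it holds), press the marked back end of each plaquette so that it tips up out of its foam well, and lay every plaquette flat on the floor of the dry box, side by side. Then set the blue lid on the box so that it is seated and level, push the empty drawer fully shut, and leave the jars and the painting where they are.

Things in the scene. Friction and masses are not known exactly. Their poses are not given: they have to be found in the camera images.
- case_drawer (a joint): Drawer of the medal case, m: 0 shut, grows as it is pulled out along the case's own -x, stop at 0.18. Drag 1 to 2 N; stays where it is left. All wells are clear of the case from about 0.16. If the catch holds it, it gives about 2 mm and then stops dead; pulling harder never frees it. If the knob is turned to hold while the drawer is out, the drawer stops some 15 mm short of shut.
- drawer_handle (a point): Middle of the drawer's brass bar handle: a level bar 110 mm long, about 10 mm thick, standing 35 mm off the drawer front, 82 mm above the bench, 26 mm below the case's top; can be pinched from above. Axes: x from the drawer's front to its back (it opens along -x), y along the bar, z up. Moves with the drawer.
- catch_grip (a point): Where to grip the catch knob: a plain round brass knob 40 mm across and 28 mm high on the case's top; its axis is upright through this point, 22 mm above the case's top. It turns without end stops, either way, stiffly (0.05 N m) and stays where it is left. This point belongs to the case and does not turn.
- case: Dark wooden medal case 260 x 266 x 108 mm (x, y, z), fixed; origin under its centre, drawer front at its -x. Inside, the knob turns a hidden pin: within about 0.8 rad either side of one unknown knob direction it holds the drawer, elsewhere the drawer is free. Only a pull tells. A quarter turn may free it or leave it held (then turn on), or hold it if it was free.
- well0 (a point): Centre of a well in the drawer's dark foam tray, level with the foam's top, 76 mm above the bench. Axes as the drawer handle. The well is 89 x 44 mm (x, y), 10 mm deep on its front side, so that a plaquette lies flush; from a ridge 3 mm behind the centre its floor falls away to the back at 40 degrees. A white dot on the foam marks this back end.
- well1 (a point): As well0. The four wells stand in one row across the drawer, 54 mm apart. The drawer front, 73 mm in front of the well centres, stands 18 mm higher than the foam.
- well2 (a point): As well0.
- well3 (a point): As well0.
- plaquette0: Cast bronze plaquette 84 x 40 x 10 mm (x, y, z), about 0.25 kg; origin at the centre of its underside, z out of its decorated face. At first flush in a well of the shut drawer. Pressed with closed fingertips 25 to 32 mm behind the well's centre, 12 to 20 mm down, it tips, slides 7 mm back and stays at about 40 degrees, front end 20 mm above the foam. May be absent (None).
- plaquette1: Cast bronze plaquette 84 x 40 x 10 mm (x, y, z), about 0.25 kg; origin at the centre of its underside, z out of its decorated face. At first flush in a well of the shut drawer. May be absent (None).
- plaquette2: Cast bronze plaquette 84 x 40 x 10 mm (x, y, z), about 0.25 kg; origin at the centre of its underside, z out of its decorated face. At first flush in a well of the shut drawer. May be absent (None).
- plaquette3: Cast bronze plaquette 84 x 40 x 10 mm (x, y, z), about 0.25 kg; origin at the centre of its underside, z out of its decorated face. At first flush in a well of the shut drawer. May be absent (None).
- dry_box: Open white plastic dry box, loose, 286 x 114 x 40 mm (x, y, z) outside, about 0.9 kg, walls 5 mm, grey floor 6 mm above the bench with orange strips, inside 276 x 104 mm and 34 mm deep; origin under its centre, x along its length.
- dry_lid: Loose blue lid of the dry box, 294 x 122 mm (x, y), 0.28 kg: a 4 mm plate over a 6 mm deep plug of 268 x 96 mm that drops into the box mouth (4 mm to spare all round); origin under the centre of the plug. Seated, the plate rests on the rim, the origin 34 mm above the box origin. White grip bar on top, 80 x 16 mm (x, y), from 10 to 36 mm above the origin.
- jar_tall: Bystander: glass jar with white cap, 72 mm across, 100 mm high; origin under its centre.
- jar_amber: Bystander: small amber jar, 48 mm across, 75 mm high; origin under its centre.
- panel: Bystander: small painting on a wooden panel lying face up, 100 x 140 x 18 mm; origin under its centre.

How it is judged:
On the way, in this order (a step that is already met when the one before it is completed fails the run):
1. the drawer is pulled out far enough to reach the wells (value of joint case_drawer above 0.12 m), for 0.1 s.
2. every plaquette lies flat in the dry box (x of plaquette0 in the frame of dry_box between -0.125 and 0.125 m and y of plaquette0 in the frame of dry_box between -0.04 and 0.04 m and (z of plaquette0 in the frame of dry_box below 0.01 m or (angle between plaquette0's own z axis and vertical above 1.6 rad and z of plaquette0 in the frame of dry_box below 0.02 m)) and angle between the z axis of each of plaquette0, plaquette1, plaquette2, plaquette3 and the z axis of dry_box, either way round below 0.08 rad and x of plaquette1 in the frame of dry_box between -0.125 and 0.125 m and y of plaquette1 in the frame of dry_box between -0.04 and 0.04 m and (z of plaquette1 in the frame of dry_box below 0.01 m or (angle between plaquette1's own z axis and vertical above 1.6 rad and z of plaquette1 in the frame of dry_box below 0.02 m)) and x of plaquette2 in the frame of dry_box between -0.125 and 0.125 m and y of plaquette2 in the frame of dry_box between -0.04 and 0.04 m and (z of plaquette2 in the frame of dry_box below 0.01 m or (angle between plaquette2's own z axis and vertical above 1.6 rad and z of plaquette2 in the frame of dry_box below 0.02 m)) and x of plaquette3 in the frame of dry_box between -0.125 and 0.125 m and y of plaquette3 in the frame of dry_box between -0.04 and 0.04 m and (z of plaquette3 in the frame of dry_box below 0.01 m or (angle between plaquette3's own z axis and vertical above 1.6 rad and z of plaquette3 in the frame of dry_box below 0.02 m))), for 0.2 s.
3. the lid sits seated and level on the dry box (horizontal distance between dry_lid and dry_box below 0.009 m and z of dry_lid in the frame of dry_box between 0.031 and 0.0365 m and angle between the z axis of dry_lid and the z axis of dry_box, either way round below 0.03 rad and angle between the x axis of dry_lid and the x axis of dry_box, either way round below 0.12 rad and angle between dry_lid's own z axis and vertical below 0.04 rad), for 0.2 s.
At the end, for the whole second after the job is handed in: Every plaquette present lies flat (within 0.08 rad) on the dry box floor, none on another; the lid's plug is in the box mouth with the lid down on the rim (within 2.5 mm) and level; the drawer is shut to within 6 mm; everything is released and at rest (all of step 2 and all of step 3 and value of joint case_drawer below 0.006 m and linear speed of each of plaquette0, plaquette1, plaquette2, plaquette3, dry_lid below 0.02 m/s); the robot touches nothing.
It fails at once if a jar or the painting is pushed more than 4 cm or tipped over (distance of any of jar_tall, jar_amber, panel from where it was at the start of the episode above 0.04 m or angle between any of jar_tall, jar_amber, panel's own z axis and vertical above 0.5 rad).
Of plaquette0, plaquette1, plaquette2, plaquette3 only 3 to 4 are there at a start; the rules pass over those that are not, and their reading is None.
At some moment in a run one of dry_lid, dry_box may be knocked a few centimetres aside while the robot is not near it.
Once in a run the grip may slacken for a moment while it holds something.
It also fails if it takes over 210 s, if anything falls off the work surface, if the arm or the gripper's body presses on something with over 40 N, if the wrist force passes 120 N, or if a joint passes its speed limit or range.

## Working session

There is one attempt and no reset: what is moved stays moved. The work goes in short steps, Python scripts to look and compute and a shell command to move; the robot and the scene stay as the last step left them, time stands still between calls to the robot, and variables do not carry over. Pictures are saved under pics/ and viewed, about 12 in all and at most 16, crops included, and the job is handed in when it is done.

```bash
ls; mkdir -p pics; python3 - <<'E'
from cell import r,eyes,order
import cv2,numpy as np
s=r.get_state(); print({k:np.round(v,3).tolist() for k,v in s.items()})
for n in ["scene","side"]:
    p,d=eyes.snapshot(n); cv2.imwrite(f"pics/{n}0.png",p[:,:,::-1]); np.save(f"pics/{n}0_d.npy",d)
    c=eyes.camera_info(n); print(n,{k:np.round(v,4).tolist() for k,v in c.items()})
c=eyes.camera_info("wrist"); print({k:np.round(v,4).tolist() for k,v in c.items()})
E
```

```text
pics
{'time_s': 0.0, 'joints': [-1.44, 0.277, 1.506, -0.0, 1.361, -0.121], 'qvel': [0.0, -0.001, -0.0, 0.001, 0.0, -0.001], 'joint_torque': [-0.002, -40.459, -23.723, 0.07, 0.035, -0.0], 'tool_pos': [0.143, -0.556, 0.205], 'ee_rot': [-1.317, 1.023, -1.02], 'wrist_force': [-0.162, -0.12, -0.09], 'wrist_torque': [0.003, 0.042, -0.023], 'finger_gap': 0.094}
scene {'camera_matrix': [[414.3055, 0.0, 276.6329], [0.0, 414.3055, 208.9986], [0.0, 0.0, 1.0]], 'origin': [1.3135, -0.3431, 0.7939], 'attitude': [-2.0381, -1.198, 0.5639]}
side {'camera_matrix': [[449.7905, 0.0, 280.7423], [0.0, 449.7905, 203.4785], [0.0, 0.0, 1.0]], 'origin': [0.1622, 0.7708, 0.8245], 'attitude': [-0.7785, 2.5193, -1.2214]}
{'camera_matrix': [[304.0302, 0.0, 278.4507], [0.0, 304.0302, 214.1654], [0.0, 0.0, 1.0]], 'origin': [0.2095, -0.5409, 0.3834], 'attitude': [2.3282, -1.8066, -0.217]}
```

```bash
python3 - <<'E'
import cv2,numpy as np
a=cv2.imread("pics/scene0.png");b=cv2.imread("pics/side0.png")
cv2.imwrite("pics/both0.png",cv2.resize(np.vstack([a,b]),None,fx=0.714,fy=0.714))
E
```

```text
(no output)
```

View pics/scene0.png

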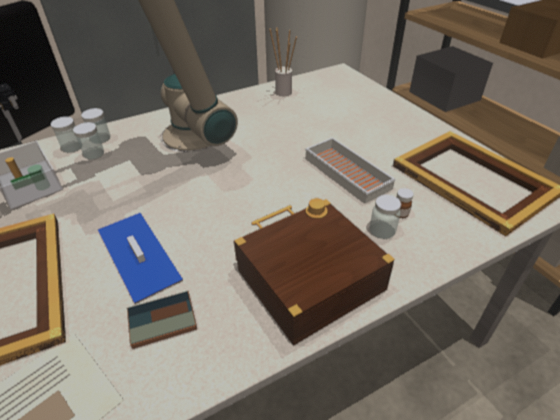

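View pics/side0.png

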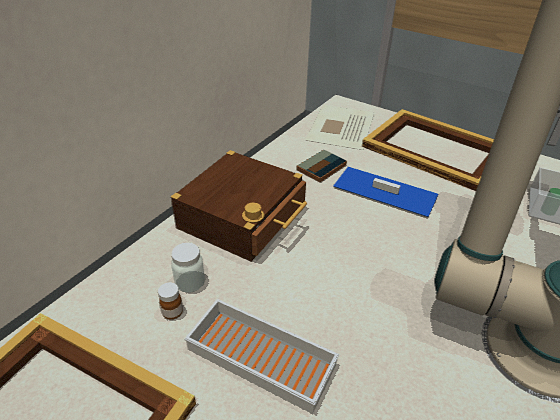

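Scene view: case at about (313,265), handle bar (272,214), knob (317,207), box (348,168), lid (140,255), painting (160,318), jars (386,215) and (405,202). The side view shows the same, with the box at (262,350) and the lid at (386,190).

```bash
cat > h.py <<'E'
import numpy as np,cv2
from scipy.spatial.transform import Rotation as R
from cell import r,eyes,order
def snap(n,save=None):
    c=eyes.camera_info(n); p,d=eyes.snapshot(n)
    if save: cv2.imwrite(f"pics/{save}.png",p[:,:,::-1])
    K=np.array(c["camera_matrix"]);o=np.array(c["origin"]);A=R.from_rotvec(c["attitude"]).as_matrix()
    return p,d,(K,o,A)
def rays(cam,uv):
    K,o,A=cam; uv=np.asarray(uv,float).reshape(-1,2)
    return (np.linalg.inv(K)@np.c_[uv,np.ones(len(uv))].T).T@A.T
def onplane(cam,uv,z):
    q=rays(cam,uv); return cam[1]+q*((z-cam[1][2])/q[:,2])[:,None]
def cloud(d,cam):
    v,u=np.mgrid[:d.shape[0],:d.shape[1]]
    q=rays(cam,np.c_[u.ravel(),v.ravel()])*d.reshape(-1,1)+cam[1]
    q[d.ravel()==0]=np.nan; return q.reshape(*d.shape,3)
def proj(cam,P):
    K,o,A=cam; q=(np.asarray(P)-o)@A@K.T; return q[:,:2]/q[:,2:]
def hsv(p): return cv2.cvtColor(p,cv2.COLOR_RGB2HSV)
def rect(P):  # centre mm, (long, short), yaw of long axis deg
    (c,(w,h),a)=cv2.minAreaRect((np.asarray(P)[:,:2]*1000).astype(np.float32))
    if w<h: w,h,a=h,w,a+90
    a=(a+90)%180-90
    return np.round(c,1),round(w,1),round(h,1),round(a,2)
def tool():
    s=r.get_state(); return np.array(s["tool_pos"]),R.from_rotvec(s["ee_rot"])
def to(p,yaw=None,ap=(0,0,-1)):
    """shift (mm, tool axes) and turn to take TCP to p with jaw axis x at yaw (either way), y down"""
    t,q=tool(); sh=q.inv().apply(np.asarray(p)-t)*1000
    out=[np.round(sh,1)]
    if yaw is not None:
        y=np.array(ap,float); y/=np.linalg.norm(y); best=None
        for k in(0,np.pi):
            x=np.array([np.cos(yaw+k),np.sin(yaw+k),0]); x-=y*(x@y); x/=np.linalg.norm(x)
            rv=(q.inv()*R.from_matrix(np.c_[x,y,np.cross(x,y)])).as_rotvec()
            if best is None or np.linalg.norm(rv)<np.linalg.norm(best): best=rv
        out.append(np.round(best,3))
    return out
def st():
    s=r.get_state(); q=R.from_rotvec(s["ee_rot"]).as_matrix()
    print("t",round(s["time_s"],2),"pos",np.round(np.array(s["tool_pos"])*1000,1),"x",np.round(q[:,0],3),"y",np.round(q[:,1],3),"F",np.round(s["wrist_force"],1),"gap",round(s["finger_gap"]*1000,1),"j",np.round(s["joints"],2))
E
python3 - <<'E'
from h import *
st()
for n in("scene","side"):
    p,d,cam=snap(n); C=cloud(d,cam); H=hsv(p); z=C[...,2]
    np.savez(f"pics/{n}0.npz",p=p,d=d)
    b=(H[...,0]>105)&(H[...,0]<130)&(H[...,1]>170)&(C[...,0]>.2)
    m=max(cv2.findContours(b.astype(np.uint8),0,1)[0],key=cv2.contourArea)[:,0]
    print(n,"lid",rect(onplane(cam,m,.010)))
    ok=np.isfinite(z)&(C[...,0]>.25)&(C[...,0]<.95)&(abs(C[...,1])<.6)
    t=ok&(z>.098)&(z<.118); nn,l,s_,c=cv2.connectedComponentsWithStats(t.astype(np.uint8))
    i=1+np.argmax(s_[1:,4]); print("case top",rect(C[l==i]),np.median(z[l==i]))
    k=ok&(z>.125)&(z<.15); print("knob",k.sum(),rect(C[k]),np.nanmedian(z[k]))
    g=ok&(H[...,0]>15)&(H[...,0]<32)&(H[...,1]>120)&(z>.06)&(z<.096)
    nn,l,s_,c=cv2.connectedComponentsWithStats(g.astype(np.uint8))
    for i in 1+np.argsort(-s_[1:,4])[:3]: print("gold",s_[i,4],rect(C[l==i]),np.median(z[l==i]))
    w=ok&(z>.034)&(z<.046)
    nn,l,s_,c=cv2.connectedComponentsWithStats(w.astype(np.uint8))
    for i in 1+np.argsort(-s_[1:,4])[:4]: print("rim",s_[i,4],rect(C[l==i]),np.median(z[l==i]))
    w=ok&(z>.012)&(z<.026)
    nn,l,s_,c=cv2.connectedComponentsWithStats(w.astype(np.uint8))
    for i in 1+np.argsort(-s_[1:,4])[:3]: print("panel?",s_[i,4],rect(C[l==i]))
    w=ok&(z>.06)
    nn,l,s_,c=cv2.connectedComponentsWithStats(w.astype(np.uint8))
    for i in 1+np.argsort(-s_[1:,4])[:5]: print("tall",s_[i,4],rect(C[l==i]),np.nanmax(z[l==i]))
E
```

```text
t 0.1 pos [ 143.2 -556.4  204.7] x [ 0.249 -0.968 -0.002] y [-0.     0.002 -1.   ] F [ 0.9 -0.2  0.2] gap 93.8 j [-1.44  0.28  1.51 -0.    1.36 -0.12]
scene lid (array([ 499.4, -325.9]), 286.9, 115.0, 5.26)
case top (array([785. ,  18.6]), 268.4, 249.1, -86.16) 0.10859169647601191
knob 181 (array([474.3,  59.7]), 462.2, 39.6, 10.08) 0.13593580225419155
gold 129 (array([631.6,   6.5]), 113.8, 37.5, -86.25) 0.08571365278515775
rim 595 (array([478.3, 346.7]), 291.9, 122.4, 5.75) 0.03975414937926636
rim 468 (array([857. , -37.3]), 359.0, 179.3, 51.53) 0.040109988581176426
rim 143 (array([ 496.1, -325.9]), 79.1, 16.0, 5.0) 0.03709869266053589
rim 92 (array([752.7, 262.1]), 67.5, 28.5, 43.55) 0.039919981416565
panel? 2544 (array([ 720.9, -329.6]), 140.0, 103.5, 80.53)
panel? 1568 (array([ 452.1, -570.5]), 375.8, 80.4, -3.34)
panel? 580 (array([706.1, 566.2]), 359.1, 66.0, -0.26)
tall 12059 (array([758.4,  16.9]), 303.0, 268.8, 3.9) 0.13943359256269372
tall 855 (array([729.9, 318.4]), 152.6, 68.9, -78.83) 0.10559164808623411
tall 1 (array([ 2.502e+02, -2.000e-01]), 0.0, 0.0, 0.0) 0.13112493
[... 392 characters left out ...]
, -11.05) 0.0908020177670047
rim 1593 (array([476.7, 347.9]), 291.9, 120.7, 6.01) 0.03893470025018009
rim 357 (array([744.9, 136. ]), 287.5, 109.8, 29.66) 0.03972252510471397
rim 107 (array([718.8, 293. ]), 70.4, 30.8, 50.18) 0.039795617193120414
rim 93 (array([695.9, 376.7]), 47.3, 23.6, 47.98) 0.04059851891108457
panel? 2982 (array([715.2, 561.8]), 356.1, 50.1, 5.14)
panel? 800 (array([ 719.2, -326.7]), 147.0, 101.5, 80.29)
panel? 586 (array([497.2, 302.4]), 288.7, 91.2, 25.19)
tall 7830 (array([757.5,  16.9]), 302.1, 272.1, 3.87) 0.1386430685950839
tall 853 (array([732.2, 281.5]), 67.3, 66.5, 12.6) 0.10361007259938937
tall 331 (array([705.6, 367.9]), 43.3, 42.4, -15.31) 0.0795254515038808
```

```bash
cat >> h.py <<'E'
def go(p,yaw=None,ap=(0,0,-1)):
    """print: turn about tool axes first, then shift in the turned tool axes (mm)"""
    o=to(p,yaw,ap); t,q=tool(); q2=q*R.from_rotvec(o[1]) if yaw is not None else q
    if yaw is not None: print("turn",o[1],end=" ")
    print("shift",np.round(q2.inv().apply(np.asarray(p)-t)*1000,1))
CY=np.radians(3.95); CX=np.array([np.cos(CY),np.sin(CY),0]); CYV=np.array([-np.sin(CY),np.cos(CY),0])
CASE=np.array([.779,.018,0])
def case(x,y,z): return CASE+CX*x+CYV*y+np.array([0,0,z])
E
python3 - <<'E'
from h import *
print(case(-.165,0,0),case(-.1,0,0)); k=np.array([.6787,.0979,0])-CASE; print("knob in case",k@CX,k@CYV)
go(case(-.167,0,.15),CY)
E
```

```text
[0.61439195 0.00663383 0.        ] [0.67923755 0.01111141 0.        ]
knob in case -0.09455775772090431 0.08661945771473503
turn [-1.000e-03 -1.388e+00 -1.000e-03] shift [506.9  54.9 529.4]
```

```bash
python3 -m jog '[[-0.5,[0,0,0],[0,-0.139,0]],[-0.5,[0,0,0],[0,-0.139,0]],[-0.5,[0,0,0],[0,-0.139,0]],[-0.5,[0,0,0],[0,-0.139,0]],[-0.5,[0,0,0],[0,-0.139,0]],[-0.5,[0,0,0],[0,-0.139,0]],[-0.5,[0,0,0],[0,-0.139,0]],[-0.5,[0,0,0],[0,-0.139,0]],[-0.5,[0,0,0],[0,-0.139,0]],[-0.5,[0,0,0],[0,-0.137,0]]]' 30
python3 -m jog '[[-0.5,[28,0,29],[0,0,0]],[-0.5,[28,0,29],[0,0,0]],[-0.5,[28,0,29],[0,0,0]],[-0.5,[28,0,29],[0,0,0]],[-0.5,[28,0,29],[0,0,0]],[-0.5,[28,0,29],[0,0,0]],[-0.5,[28,0,29],[0,0,0]],[-0.5,[28,0,29],[0,0,0]],[-0.5,[28,0,29],[0,0,0]],[-0.5,[28,0,29],[0,0,0]],[-0.5,[28,0,29],[0,0,0]],[-0.5,[28,0,29],[0,0,0]]]'
python3 -m jog '[[-0.5,[28,0,29],[0,0,0]],[-0.5,[28,0,29],[0,0,0]],[-0.5,[28,0,29],[0,0,0]],[-0.5,[28,5,29],[0,0,0]],[-0.5,[28,20,29],[0,0,0]],[-0.5,[15,15,20],[0,0,0]],[-0.5,[0,0,0],[0,0,0]]]'
python3 -c "
from h import *
st();go(case(-.167,0,.063),CY)
p,d,cam=snap('wrist','w1')
C=cloud(d,cam);H=hsv(p);z=C[...,2];g=(H[...,0]>15)&(H[...,0]<32)&(H[...,1]>110)&(z>.07)&(z<.094)
n,l,s,c=cv2.connectedComponentsWithStats(g.astype(np.uint8))
for i in 1+np.argsort(-s[1:,4])[:4]: print(s[i,4],rect(C[l==i]),np.median(z[l==i]),c[i])
"
```

```text
time_s: 1.2
tool_pos: [0.1432, -0.5567, 0.2052]
ee_rot: [-1.57, -0.059, 0.059]
wrist_force: [-0.4, -0.0, 0.4]
finger_gap: 0.0236
time_s: 2.4
tool_pos: [0.4552, -0.1851, 0.2055]
ee_rot: [-1.57, -0.054, 0.054]
wrist_force: [-0.2, 0.1, 0.2]
finger_gap: 0.0235
time_s: 3.1
tool_pos: [0.5976, -0.0083, 0.1626]
ee_rot: [-1.568, -0.054, 0.06]
wrist_force: [-0.2, -1.0, -0.3]
finger_gap: 0.0238
t 3.1 pos [597.6  -8.3 162.6] x [ 0.997  0.072 -0.004] y [-0.004  0.002 -1.   ] F [-0.2 -1.  -0.3] gap 23.8 j [-0.13  0.34  1.52  0.    1.29 -0.2 ]
turn [-0.002  0.004 -0.004] shift [15.8 99.5 13.8]
1755 (array([628.6,   7.3]), 117.3, 40.5, -86.1) 0.08596146837808982 [303.21481481 185.73105413]
121 (array([646.4, -41.6]), 13.5, 11.8, -80.21) 0.08473398795711201 [330.41322314 254.9338843 ]
17 (array([659.2, 122.8]), 7.6, 3.1, 40.78) 0.0756709457716902 [368.94117647  62.35294118]
12 (array([662.1,  99. ]), 7.9, 0.8, 88.65) 0.07533622416599112 [366.33333333  95.83333333]
```

View pics/w1.png

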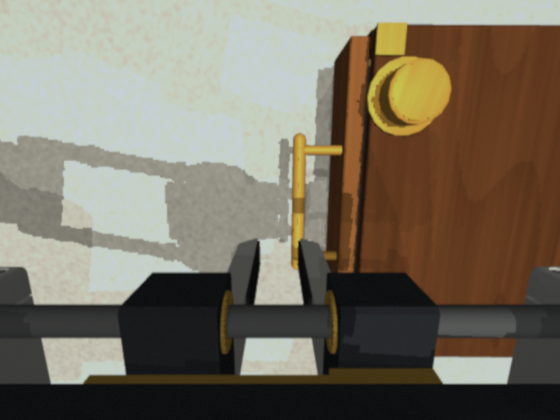

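Wrist view: bar at column 299 (rows 135–268), knob top at about (420,90), fingers at rows 240+.

```bash
python3 - <<'E'
from h import *
c=eyes.camera_info("wrist");cam=(np.array(c["camera_matrix"]),np.array(c["origin"]),R.from_rotvec(c["attitude"]).as_matrix())
P=onplane(cam,[[299,150],[298,265]],.082);print(P,np.degrees(np.arctan2(*(P[0]-P[1])[[1,0]])))
print("knob",onplane(cam,[[420,90]],.136))
b=P.mean(0); m=np.array([b[0]+.0,.0068,.063]); print([(q-CASE)@CX for q in P]);
x=np.mean([(q-CASE)@CX for q in P]); go(case(x,0,.063),CY)
E
```

```text
[[ 0.6101984   0.05000766  0.082     ]
 [ 0.61823968 -0.05317602  0.082     ]] 94.4561533933316
knob [[0.68006824 0.09404795 0.136     ]]
[np.float64(-0.16619574731434603), np.float64(-0.1652814662581437)]
turn [-0.     0.003 -0.003] shift [ 17.6 100.8  15.5]
```

```bash
python3 -m jog '[[-0.5,[9,0,8],[0,0,0]],[-0.5,[8,0,8],[0,0,0]],[-0.5,[0,25,0],[0,0,0]],[-0.5,[0,35,0],[0,0,0]],[-0.5,[0,30,0],[0,0,0]],[-0.5,[0,10,0],[0,0,0]],[-1,[0,0,0],[0,0,0]],[-1,[0,0,0],[0,0,0]],[-1,[0,0,0],[0,0,0]],[-1,[0,0,0],[0,0,0]]]' 25
python3 -m jog '[[-1,[-2,0,0],[0,0,0]],[-1,[-3,0,0],[0,0,0]],[-1,[-3,0,0],[0,0,0]],[-1,[0,0,0],[0,0,0]]]'; python3 -c "
from h import *
st()"
```

```text
time_s: 4.15
tool_pos: [0.6132, 0.0055, 0.0665]
ee_rot: [-1.571, -0.054, 0.054]
wrist_force: [-3.5, -1.7, 1.2]
finger_gap: 0.0103
time_s: 4.55
tool_pos: [0.611, 0.0053, 0.0665]
ee_rot: [-1.571, -0.063, 0.044]
wrist_force: [8.3, -0.9, -5.8]
finger_gap: 0.0105
t 4.55 pos [611.    5.3  66.5] x [0.998 0.068 0.012] y [ 0.012 -0.    -1.   ] F [ 8.3 -0.9 -5.8] gap 10.5 j [-0.11  0.43  1.64  0.    1.06 -0.18]
```

The drawer gives 2 mm and then stops at 8 N, so the catch is holding. The held range is 1.6 rad wide, so I'll turn the knob about 2.2 rad, which is enough to free it from any held position.

```bash
python3 -m jog '[[-0.5,[4,0,0],[0,0,0]],[-0.5,[0,0,0],[0,0,0]],[-0.5,[0,-30,0],[0,0,0]],[-0.5,[0,-45,0],[0,0,0]],[-0.5,[0,-35,0],[0,0,0]],[1,[22,0,30],[0,0,0]],[1,[22,0,30],[0,0,0]],[1,[22,0,25],[0,0,0]],[1,[0,0,0],[0,0,0]],[1,[0,0,0],[0,0,0]]]'
python3 -c "
from h import *
st();go((.680,.0955,.112),CY)
p,d,cam=snap('scene');C=cloud(d,cam);z=C[...,2];k=(z>.13)&(z<.142)&(C[...,0]>.64)&(C[...,0]<.72)&(C[...,1]>.06)&(C[...,1]<.13);print(k.sum(),rect(C[k]) if k.sum()>5 else '')"
```

```text
time_s: 5.55
tool_pos: [0.6688, 0.0953, 0.175]
ee_rot: [-1.571, -0.054, 0.057]
wrist_force: [0.4, -0.6, 0.2]
finger_gap: 0.0599
t 5.55 pos [668.8  95.3 175. ] x [ 0.998  0.07  -0.002] y [-0.002 -0.001 -1.   ] F [ 0.4 -0.6  0.2] gap 59.9 j [ 0.04  0.44  1.32 -0.    1.38 -0.03]
turn [ 0.001  0.001 -0.002] shift [11.1 63.  -0.6]
152 (array([682.5,  95.9]), 36.6, 36.4, -31.77)
```

```bash
python3 -m jog '[[1,[11,0,0],[0,0,0]],[1,[0,0,0],[0,0,0]],[1,[0,0,0],[0,0,0]],[1,[0,25,0],[0,0,0]],[1,[0,25,0],[0,0,0]],[1,[0,13,0],[0,0,0]],[-1,[0,0,0],[0,0,0]],[-1,[0,0,0],[0,0,0]],[-1,[0,0,0],[0,0,0]],[-1,[0,0,0],[0,0,0]],[-1,[0,0,0],[0,0,0]]]' 40
python3 -c "
from h import *
st()"
```

```text
time_s: 6.7
tool_pos: [0.681, 0.0957, 0.1134]
ee_rot: [-1.57, -0.055, 0.053]
wrist_force: [-0.5, 0.1, 0.3]
finger_gap: 0.0572
t 6.7 pos [681.   95.7 113.4] x [0.998 0.069 0.002] y [ 0.002 -0.    -1.   ] F [-0.5  0.1  0.3] gap 57.2 j [ 0.04  0.5   1.38 -0.    1.26 -0.03]
```

Still closing; wait a little, then turn.

```bash
python3 -m jog '[[-1,[0,0,0],[0,0,0]],[-1,[0,0,0],[0,0,0]],[-1,[0,0,0],[0,0,0]],[-1,[0,0,0],[0,0,0]]]'
python3 -m jog '[[-1,[0,0,0],[0,0.14,0]],[-1,[0,0,0],[0,0.14,0]],[-1,[0,0,0],[0,0.14,0]],[-1,[0,0,0],[0,0.14,0]],[-1,[0,0,0],[0,0.14,0]],[-1,[0,0,0],[0,0.14,0]],[-1,[0,0,0],[0,0.14,0]],[-1,[0,0,0],[0,0.14,0]]]'
python3 -m jog '[[-1,[0,0,0],[0,0.14,0]],[-1,[0,0,0],[0,0.14,0]],[-1,[0,0,0],[0,0.14,0]],[-1,[0,0,0],[0,0.14,0]],[-1,[0,0,0],[0,0.14,0]],[-1,[0,0,0],[0,0.14,0]],[-1,[0,0,0],[0,0.14,0]],[-1,[0,0,0],[0,0.14,0]],[-1,[0,0,0],[0,0,0]]]'
python3 -c "
from h import *
st();print(r.get_state()['wrist_torque'])"
```

```text
time_s: 7.1
tool_pos: [0.6803, 0.0957, 0.1126]
ee_rot: [-1.57, -0.054, 0.054]
wrist_force: [-1.5, 0.1, 1.6]
finger_gap: 0.0391
time_s: 7.9
tool_pos: [0.6795, 0.0961, 0.1126]
ee_rot: [-1.41, 0.824, -0.821]
wrist_force: [-2.1, 0.4, 2.5]
finger_gap: 0.039
time_s: 8.8
tool_pos: [0.6795, 0.0969, 0.1126]
ee_rot: [-0.864, 1.638, -1.634]
wrist_force: [-3.0, 3.7, 3.6]
finger_gap: 0.039
t 8.8 pos [679.5  96.9 112.6] x [-0.565 -0.825 -0.001] y [-0.002  0.002 -1.   ] F [-3.   3.7  3.6] gap 39.0 j [0.04 0.5  1.38 0.   1.26 2.21]
[ 0.60755056  0.57743559 -0.07038985]
```

```bash
python3 -m jog '[[0.4,[0,0,0],[0,0,0]],[0.4,[0,0,0],[0,0,0]],[0.4,[0,0,0],[0,0,0]],[0.4,[0,-30,0],[0,0,0]],[0.4,[0,-30,0],[0,0,0]]]'
python3 -m jog '[[-0.5,[0,0,0],[0,-0.14,0]],[-0.5,[0,0,0],[0,-0.14,0]],[-0.5,[0,0,0],[0,-0.14,0]],[-0.5,[0,0,0],[0,-0.14,0]],[-0.5,[0,0,0],[0,-0.14,0]],[-0.5,[0,0,0],[0,-0.14,0]],[-0.5,[0,0,0],[0,-0.14,0]],[-0.5,[0,0,0],[0,-0.14,0]]]'
python3 -m jog '[[-0.5,[0,0,0],[0,-0.14,0]],[-0.5,[0,0,0],[0,-0.14,0]],[-0.5,[0,0,0],[0,-0.14,0]],[-0.5,[0,0,0],[0,-0.14,0]],[-0.5,[0,0,0],[0,-0.14,0]],[-0.5,[0,0,0],[0,-0.14,0]],[-0.5,[0,0,0],[0,-0.14,0]],[-0.5,[0,0,0],[0,-0.14,0]],[-0.5,[-24,0,-28],[0,0,0]],[-0.5,[-24,0,-28],[0,0,0]],[-0.5,[-24,0,-29],[0,0,0]]]'
python3 -c "
from h import *
st();go(case(-.166,0,.064),CY)"
```

```text
time_s: 9.3
tool_pos: [0.68, 0.0952, 0.1717]
ee_rot: [-0.866, 1.637, -1.636]
wrist_force: [-0.4, 0.5, -0.2]
finger_gap: 0.0656
time_s: 10.1
tool_pos: [0.6808, 0.0953, 0.1723]
ee_rot: [-1.414, 0.813, -0.814]
wrist_force: [0.4, -0.6, -0.5]
finger_gap: 0.0235
time_s: 11.2
tool_pos: [0.614, 0.0049, 0.1721]
ee_rot: [-1.571, -0.056, 0.056]
wrist_force: [0.6, -0.2, -0.1]
finger_gap: 0.0236
t 11.2 pos [614.    4.9 172.1] x [0.997 0.071 0.   ] y [ 0.    -0.001 -1.   ] F [ 0.6 -0.2 -0.1] gap 23.6 j [-0.1   0.35  1.47 -0.    1.31 -0.18]
turn [0.001 0.002 0.   ] shift [ -0.5 108.1   1.7]
```

```bash
python3 -m jog '[[-0.5,[0,36,1],[0,0,0]],[-0.5,[0,36,0],[0,0,0]],[-0.5,[0,26,0],[0,0,0]],[-0.5,[0,10,0],[0,0,0]],[-1,[0,0,0],[0,0,0]],[-1,[0,0,0],[0,0,0]],[-1,[0,0,0],[0,0,0]],[-1,[-3,0,0],[0,0,0]],[-1,[-5,0,0],[0,0,0]],[-1,[-5,0,0],[0,0,0]]]' 25
python3 -c "
from h import *
st()"
```

```text
time_s: 12.2
tool_pos: [0.6023, 0.006, 0.0647]
ee_rot: [-1.57, -0.056, 0.052]
wrist_force: [0.9, -0.1, -6.6]
finger_gap: 0.0099
t 12.2 pos [602.3   6.   64.7] x [0.998 0.069 0.002] y [ 0.002 -0.    -1.   ] F [ 0.9 -0.1 -6.6] gap 9.9 j [-0.11  0.42  1.65  0.    1.06 -0.17]
```

Free. Now pull it out to about 0.175.

```bash
python3 -m jog '[[-1,[-10,0,0],[0,0,0]],[-1,[-16,0,0],[0,0,0]],[-1,[-20,0,0],[0,0,0]],[-1,[-20,0,0],[0,0,0]],[-1,[-20,0,0],[0,0,0]],[-1,[-20,0,0],[0,0,0]],[-1,[-20,0,0],[0,0,0]],[-1,[-18,0,0],[0,0,0]],[-1,[-12,0,0],[0,0,0]],[-1,[-8,0,0],[0,0,0]],[-1,[0,0,0],[0,0,0]],[-1,[0,0,0],[0,0,0]]]'
python3 -m jog '[[-0.5,[0,0,0],[0,0,0]],[-0.5,[0,0,0],[0,0,0]],[-0.5,[0,-20,0],[0,0,0]],[-0.5,[0,-40,0],[0,0,0]],[-1,[0,-40,0],[0,0,0]],[-1,[0,-40,0],[0,0,0]],[-1,[0,-40,0],[0,0,0]],[-1,[0,-40,0],[0,0,0]]]'
python3 - <<'E'
from h import *
st()
p,d,cam=snap("wrist","w2"); np.savez("pics/w2.npz",d=d,K=cam[0],o=cam[1],A=cam[2])
E
```

```text
time_s: 13.4
tool_pos: [0.4375, -0.0051, 0.0646]
ee_rot: [-1.57, -0.053, 0.055]
wrist_force: [-1.6, 0.2, -4.4]
finger_gap: 0.0104
time_s: 14.2
tool_pos: [0.4388, -0.0053, 0.2871]
ee_rot: [-1.571, -0.057, 0.052]
wrist_force: [0.6, -0.3, -0.7]
finger_gap: 0.0006
t 14.2 pos [438.8  -5.3 287.1] x [0.998 0.069 0.003] y [ 0.003 -0.    -1.   ] F [ 0.6 -0.3 -0.7] gap 0.6 j [-0.17  0.03  1.61  0.    1.5  -0.24]
```

View pics/w2.png

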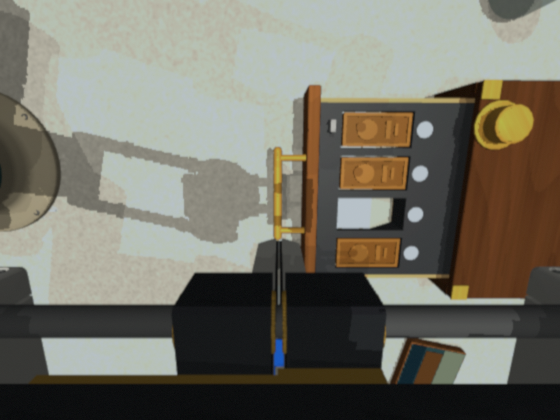

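Wrist view: plaquettes at (377,130), (374,173) and (368,252). The third well (370,213) is empty. White dots mark the back ends at columns 411–425.

```bash
python3 - <<'E'
from h import *
p=cv2.imread("pics/w2.png")[:,:,::-1]; z=np.load("pics/w2.npz"); cam=(z["K"],z["o"],z["A"])
H=hsv(p); b=((H[...,0]>5)&(H[...,0]<20)&(H[...,1]>150)&(H[...,2]>110)).astype(np.uint8); b[:, :330]=0; b[:,415:]=0;b[:100]=0;b[275:]=0
b=cv2.morphologyEx(b,cv2.MORPH_CLOSE,np.ones((5,5)))
n,l,s,c=cv2.connectedComponentsWithStats(b)
for i in range(1,n):
    if s[i,4]>300:
        m=np.argwhere(l==i)[:,::-1]; P=onplane(cam,m,.077); R_=rect(P); q=np.r_[np.array(R_[0])/1000,0]-CASE
        print(c[i].round(),R_,"case frame",np.round([q@CX*1000,q@CYV*1000],1))
for u,v in[(425,130),(420,174),(415,214),(411,253)]:
    q=onplane(cam,[[u,v]],.076)[0]-CASE; print("dot",np.round([q@CX*1000,q@CYV*1000],1))
E
```

```text
[377. 129.] (array([555.4,  82.2]), 83.8, 39.3, 3.9) case frame [-218.6   79.5]
[374. 173.] (array([558.8,  29.5]), 83.8, 39.4, 3.87) case frame [-218.9   26.6]
[367. 252.] (array([566.1, -78.6]), 83.7, 39.0, 3.79) case frame [-219.   -81.7]
dot [-158.3   79.1]
dot [-158.5   24.8]
dot [-159.3  -28. ]
dot [-159.   -82.8]
```

```bash
python3 - <<'E'
from h import *
go(case(-.190,.0797,.095),CY+np.pi/2)
E
```

```text
turn [ 0.015 -1.57   0.009] shift [  80.4  198.6 -147.3]
```

```bash
python3 -m jog '[[-1,[0,0,0],[0,-0.143,0]],[-1,[0,0,0],[0,-0.143,0]],[-1,[0,0,0],[0,-0.143,0]],[-1,[0,0,0],[0,-0.143,0]],[-1,[0,0,0],[0,-0.143,0]],[-1,[0,0,0],[0,-0.143,0]],[-1,[0,0,0],[0,-0.143,0]],[-1,[0,0,0],[0,-0.143,0]],[-1,[0,0,0],[0,-0.143,0]],[-1,[0,0,0],[0,-0.143,0]],[-1,[0,0,0],[0,-0.143,0]],[-1,[20,25,-37],[0,0,0]]]'
python3 -m jog '[[-1,[20,30,-37],[0,0,0]],[-1,[20,30,-37],[0,0,0]],[-1,[20,30,-36],[0,0,0]],[-1,[0,40,0],[0,0,0]],[-1,[0,40,0],[0,0,0]],[-1,[0,0,0],[0,0,0]]]'
python3 -c "
from h import *
st();go(case(-.190,.0797,.095),CY+np.pi/2)"
```

```text
time_s: 15.45
tool_pos: [0.4745, 0.0155, 0.2633]
ee_rot: [-1.184, -1.266, 1.26]
wrist_force: [0.9, -0.4, 0.9]
finger_gap: 0.0005
time_s: 16.05
tool_pos: [0.5725, 0.0834, 0.0868]
ee_rot: [-1.167, -1.254, 1.267]
wrist_force: [-0.3, -0.8, 0.6]
finger_gap: 0.0005
t 16.05 pos [572.5  83.4  86.8] x [-0.072  0.997  0.   ] y [-0.011 -0.    -1.   ] F [-0.3 -0.8  0.6] gap 0.5 j [ 0.02  0.38  1.67 -0.    1.11 -1.62]
turn [-0.011  0.003  0.   ] shift [  0.3  -8.2 -11.5]
```

```bash
python3 -m jog '[[-1,[0,0,-11],[-0.01,0,0]],[-1,[0,6,0],[0,0,0]],[-1,[0,7,0],[0,0,0]],[-1,[0,6,0],[0,0,0]],[-1,[0,5,0],[0,0,0]],[-1,[0,3,0],[0,0,0]],[-1,[0,0,0],[0,0,0]]]'
python3 -c "
from h import *
st()"
python3 -m jog '[[-1,[0,-25,0],[0,0,0]],[-1,[0,-40,10],[0,0,0]],[0.2,[0,-40,40],[0,0,0]],[0.2,[0,-40,40],[0,0,0]],[0.2,[0,0,0],[0,0,0]]]'
python3 - <<'E'
from h import *
st()
p,d,cam=snap("wrist","w3"); np.savez("pics/w3.npz",p=p,d=d,K=cam[0],o=cam[1],A=cam[2])
E
```

```text
time_s: 16.75
tool_pos: [0.5866, 0.0839, 0.0645]
ee_rot: [-1.181, -1.268, 1.257]
wrist_force: [1.1, 0.0, -1.1]
finger_gap: 0.0001
t 16.75 pos [586.6  83.9  64.5] x [-0.071  0.997 -0.   ] y [ 0.009  0.001 -1.   ] F [ 1.1  0.  -1.1] gap 0.1 j [ 0.02  0.41  1.68  0.    1.05 -1.62]
time_s: 17.25
tool_pos: [0.5041, 0.0782, 0.205]
ee_rot: [-1.187, -1.274, 1.254]
wrist_force: [1.2, 0.3, -0.4]
finger_gap: 0.0212
t 17.25 pos [504.1  78.2 205. ] x [-0.071  0.997 -0.   ] y [ 0.017  0.001 -1.   ] F [ 1.2  0.3 -0.4] gap 21.2 j [ 0.02  0.17  1.65  0.    1.3  -1.63]
```

View pics/w3.png

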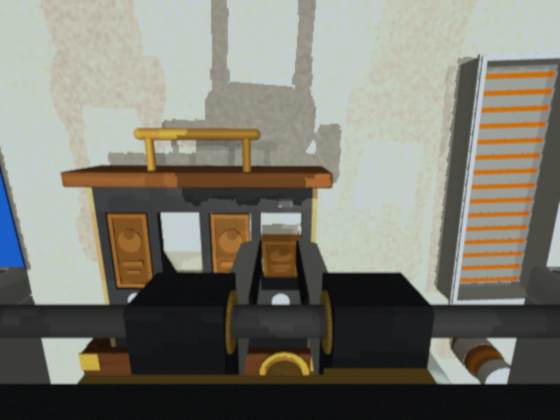

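The plaquette is tipped up between the fingers at (281,257), with its front end at row 236. Measuring its slope from depth.

```bash
cat >> h.py <<'E'
def tipped(npz,y):
    z=np.load(npz); cam=(z["K"],z["o"],z["A"]); C=cloud(z["d"],cam)-CASE; H=hsv(z["p"])
    x,yy,h=C@CX*1000,C@CYV*1000,C[...,2]*1000
    m=(abs(yy-y)<22)&(x<-195)&(x>-275)&(H[...,0]>3)&(H[...,0]<22)&(H[...,1]>130)&(H[...,2]>70)&(h>60)&(h<115)
    m=cv2.morphologyEx(m.astype(np.uint8),cv2.MORPH_OPEN,np.ones((3,3)))>0
    a=np.polyfit(x[m],h[m],1); print("n",m.sum(),"slope deg",round(np.degrees(np.arctan(a[0])),1),"h at x=-245:",round(np.polyval(a,-245),1),
      "x range",np.round(np.percentile(x[m],[1,99]),1),"h range",np.round(np.percentile(h[m],[1,99]),1),"y range",np.round(np.percentile(yy[m],[2,98]),1))
E
python3 - <<'E'
from h import *
tipped("pics/w3.npz",79.7)
E
```

```text
n 1079 slope deg -35.8 h at x=-245: 98.9 x range [-243.  -196.2] h range [61.7 97.4] y range [61.2 95.4]
```

```bash
cat >> h.py <<'E'
S,Cc=np.sin(np.radians(40)),np.cos(np.radians(40))
def grasp(y,F=(-.2437,.0973),back=.040,e=.009,t=.0015):
    x=F[0]+e*Cc-(.010+t-back)*S; z=F[1]-e*S-(.010+t-back)*Cc
    go(case(x,y,z),CY+np.pi/2,ap=-CX*S+np.array([0,0,-Cc]))
E
python3 - <<'E'
from h import *
grasp(.0792)
E
```

```text
turn [ 0.714  0.002 -0.001] shift [  0.4  36.2 -96. ]
```

```bash
python3 -m jog '[[0.06,[0,0,0],[0.143,0,0]],[0.06,[0,0,0],[0.143,0,0]],[0.06,[0,0,0],[0.143,0,0]],[0.06,[0,0,0],[0.143,0,0]],[0.06,[0,0,0],[0.142,0,0]],[0.06,[0,0,-32],[0,0,0]],[0.06,[0,0,-32],[0,0,0]],[0.06,[0,18,-32],[0,0,0]],[0.06,[0,18,0],[0,0,0]],[0.06,[0,0,0],[0,0,0]]]'
python3 - <<'E'
from h import *
st();grasp(.0792);grasp(.0792,back=0)
p,d,cam=snap("wrist","w4"); np.savez("pics/w4.npz",p=p,d=d,K=cam[0],o=cam[1],A=cam[2]); tipped("pics/w4.npz",79.5)
E
```

```text
time_s: 18.3
tool_pos: [0.5535, 0.0815, 0.1057]
ee_rot: [-0.652, -0.7, 1.53]
wrist_force: [0.3, 0.3, -0.1]
finger_gap: 0.05
t 18.3 pos [553.5  81.5 105.7] x [-0.071  0.997  0.   ] y [-0.652 -0.046 -0.757] F [ 0.3  0.3 -0.1] gap 50.0 j [ 0.04  0.76  1.14 -0.02  1.95 -1.61]
turn [-0.014  0.002 -0.001] shift [ 0.3 -7.2  3.3]
turn [-0.014  0.002 -0.001] shift [ 0.3 32.8  3.3]
n 4102 slope deg -39.9 h at x=-245: 102.0 x range [-238.2 -197.5] h range [61.8 96.8] y range [61.4 99.2]
```

View pics/w4.png

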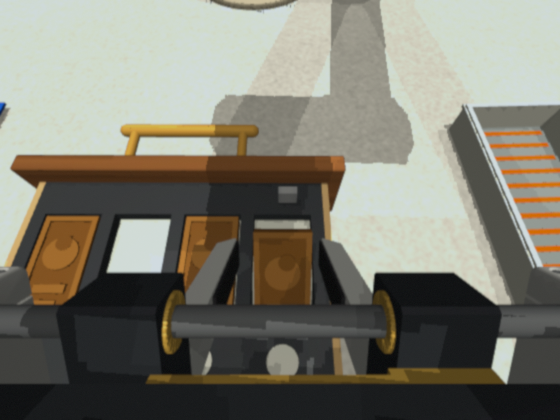

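Fingers straddle the plaquette (columns 254–312, fingers at 235 and 325). The fit gives a 40° slope and front edge near x=-238.5 mm, agreeing with the well geometry.

```bash
python3 - <<'E'
from h import *
grasp(.080,F=(-.2388,.0972),back=0)
E
```

```text
turn [-0.011  0.002 -0.001] shift [ 1.1 31.8 -1. ]
```

```bash
python3 -m jog '[[0.06,[1,12,-1],[-0.01,0,0]],[0.06,[0,12,0],[0,0,0]],[0.06,[0,8,0],[0,0,0]],[0.06,[0,0,0],[0,0,0]],[-1,[0,0,0],[0,0,0]],[-1,[0,0,0],[0,0,0]],[-1,[0,0,0],[0,0,0]],[-1,[0,0,0],[0,0,0]]]' 45
python3 - <<'E'
from h import *
st();grasp(.080,F=(-.2388,.0972),back=0)
E
```

```text
time_s: 19.15
tool_pos: [0.5357, 0.0816, 0.0857]
ee_rot: [-0.666, -0.716, 1.525]
wrist_force: [1.0, 1.5, 2.9]
finger_gap: 0.0397
t 19.15 pos [535.7  81.6  85.7] x [-0.071  0.997  0.001] y [-0.637 -0.045 -0.769] F [1.  1.5 2.9] gap 39.7 j [ 0.04  0.73  1.23 -0.02  1.87 -1.6 ]
turn [ 0.005  0.002 -0.001] shift [-0.2  3.  -1.2]
```

```bash
python3 -m jog '[[-1,[0,-8,6],[0,0,0]],[-1,[0,-15,12],[0,0,0]],[-1,[0,-23,19],[0,0,0]],[-1,[0,-23,19],[0,0,0]],[-1,[0,-23,19],[0,0,0]],[-1,[0,-8,6],[0,0,0]],[-1,[0,0,0],[-0.12,0,0]],[-1,[0,0,0],[-0.143,0,0]],[-1,[0,0,0],[-0.143,0,0]],[-1,[0,0,0],[-0.143,0,0]],[-1,[0,0,0],[-0.143,0,0]]]'
python3 - <<'E'
from h import *
st()
p,d,cam=snap("side"); C=cloud(d,cam); z=C[...,2]
w=(z>.034)&(z<.046)&(C[...,0]>.25)&(C[...,0]<.66)&(C[...,1]>.25)&(C[...,1]<.45); print(rect(C[w]))
p,d,cam=snap("scene"); C=cloud(d,cam); z=C[...,2]
w=(z>.034)&(z<.046)&(C[...,0]>.25)&(C[...,0]<.66)&(C[...,1]>.25)&(C[...,1]<.45); print(rect(C[w]))
go((.477,.36,.16),np.radians(5.9))
E
```

```text
time_s: 20.25
tool_pos: [0.5369, 0.081, 0.2137]
ee_rot: [-1.178, -1.264, 1.26]
wrist_force: [-0.4, -0.6, -2.7]
finger_gap: 0.0393
t 20.25 pos [536.9  81.  213.7] x [-0.071  0.997 -0.001] y [ 0.003 -0.    -1.   ] F [-0.4 -0.6 -2.7] gap 39.3 j [ 0.02  0.22  1.56 -0.    1.36 -1.62]
(array([476.6, 348. ]), 292.0, 121.6, 5.96)
(array([476.3, 347.5]), 292.3, 122.2, 6.27)
turn [-0.006  1.539 -0.006] shift [-23.6  53.4 282.8]
```

```bash
cat >> h.py <<'E'
BOX=np.array([.4765,.3477,0]);BY=np.radians(6.0)
def box(x,y,z): return BOX+np.array([x*np.cos(BY)-y*np.sin(BY),x*np.sin(BY)+y*np.cos(BY),z])
E
python3 -m jog '[[-1,[0,0,0],[0,0.14,0]],[-1,[0,0,0],[0,0.14,0]],[-1,[0,0,0],[0,0.14,0]],[-1,[0,0,0],[0,0.14,0]],[-1,[0,0,0],[0,0.14,0]],[-1,[0,0,0],[0,0.14,0]],[-1,[0,0,0],[0,0.14,0]],[-1,[0,0,0],[0,0.14,0]],[-1,[0,0,0],[0,0.14,0]],[-1,[0,0,0],[0,0.14,0]],[-1,[0,0,0],[0,0.14,0]],[-1,[-11,0,30],[0,0,0]]]'
python3 -m jog '[[-1,[-15,0,40],[0,0,0]],[-1,[-15,0,40],[0,0,0]],[-1,[-15,0,40],[0,0,0]],[-1,[-15,10,40],[0,0,0]],[-1,[-15,20,40],[0,0,0]],[-1,[-12,20,40],[0,0,0]],[-1,[0,0,20],[0,0,0]],[-1,[0,0,0],[0,0,0]],[-1,[0,0,0],[0,0,0]]]'
python3 - <<'E'
from h import *
st();go(box(-.075,.033,.060),BY)
p,d,cam=snap("wrist","w5"); np.savez("pics/w5.npz",p=p,d=d,K=cam[0],o=cam[1],A=cam[2])
E
```

```text
time_s: 21.55
tool_pos: [0.5257, 0.1077, 0.2126]
ee_rot: [-1.572, -0.072, 0.079]
wrist_force: [0.4, 1.0, -2.3]
finger_gap: 0.0395
time_s: 22.45
tool_pos: [0.4105, 0.36, 0.1631]
ee_rot: [-1.572, -0.078, 0.084]
wrist_force: [0.1, 0.4, -2.0]
finger_gap: 0.0394
t 22.45 pos [410.5 360.  163.1] x [ 0.995  0.103 -0.004] y [-0.004 -0.003 -1.   ] F [ 0.1  0.4 -2. ] gap 39.4 j [ 0.59  0.26  1.63 -0.    1.25  0.49]
turn [ 0.002 -0.002 -0.004] shift [-10.7 103.1  13.9]
```

View pics/w5.png

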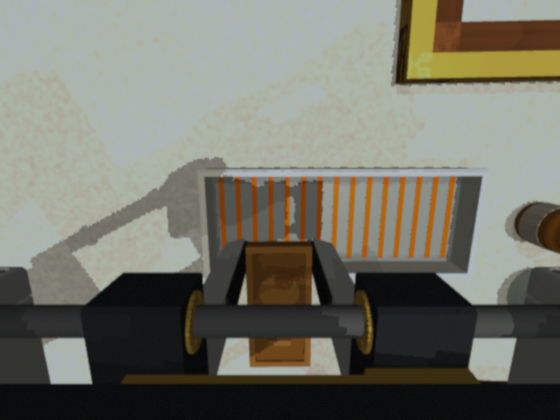

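Wrist view: plaquette held level (248–312 × 242–365). Box rim corners at about (200,170), (487,170) and (470,272).

```bash
python3 - <<'E'
from h import *
z=np.load("pics/w5.npz"); cam=(z["K"],z["o"],z["A"])
# box local points
for n,q in {"oTL":(-.143,.057,.04),"oTR":(.143,.057,.04),"oBR":(.143,-.057,.04),"iTL":(-.138,.052,.006),"iTR":(.138,.052,.006),"iBR":(.138,-.052,.006)}.items():
    print(n,proj(cam,[box(*q)]).round(1))
C=cloud(z["d"],cam); m=(C[...,2]>.034)&(C[...,2]<.046)&(C[...,0]>.3)&(C[...,0]<.66)&(C[...,1]>.27)&(C[...,1]<.43); m[240:]=0
n,l,s,c=cv2.connectedComponentsWithStats(m.astype(np.uint8)); i=1+np.argmax(s[1:,4]); q=(C[l==i]-BOX); print("x",np.percentile(q@[np.cos(BY),np.sin(BY),0],[1,99]),"y",np.percentile(q@[-np.sin(BY),np.cos(BY),0],[1,99]))
E
```

```text
oTL [[198.8 170.4]]
oTR [[489.1 169.7]]
oBR [[471.8 276.4]]
iTL [[211.6 171.9]]
iTR [[463.  171.3]]
iBR [[450.4 259.9]]
x [-0.14507914  0.14342518] y [-0.01304766  0.05787346]
```

```bash
python3 -m jog '[[-1,[-11,30,14],[0,0,0]],[-1,[0,40,0],[0,0,0]],[-1,[0,40,0],[0,0,0]],[-1,[0,26,0],[0,0,0]],[-1,[0,10,0],[0,0,0]],[-1,[0,0,0],[0,0,0]],[-1,[0,0,0],[0,0,0]]]'
python3 - <<'E'
from h import *
st();go(box(-.075,.033,.0075),BY)
E
```

```text
time_s: 23.2
tool_pos: [0.3987, 0.3729, 0.0192]
ee_rot: [-1.568, -0.079, 0.079]
wrist_force: [0.2, -0.3, -1.6]
finger_gap: 0.0394
t 23.2 pos [398.7 372.9  19.2] x [0.995 0.101 0.   ] y [ 0.     0.001 -1.   ] F [ 0.2 -0.3 -1.6] gap 39.4 j [0.62 0.4  1.83 0.   0.91 0.52]
turn [-0.001 -0.004  0.   ] shift [-0.3 11.7 -0.2]
```

```bash
python3 -m jog '[[-1,[0,5,0],[0,0,0]],[-1,[0,4,0],[0,0,0]],[-1,[0,1,0],[0,0,0]],[-1,[0,0,0],[0,0,0]]]'
python3 - <<'E'
from h import *
st()
E
```

```text
time_s: 23.6
tool_pos: [0.3971, 0.3726, 0.0081]
ee_rot: [-1.569, -0.079, 0.082]
wrist_force: [-0.2, 0.7, -2.5]
finger_gap: 0.0395
t 23.6 pos [397.1 372.6   8.1] x [ 0.995  0.102 -0.002] y [-0.002 -0.    -1.   ] F [-0.2  0.7 -2.5] gap 39.5 j [0.63 0.42 1.84 0.   0.88 0.52]
```

```bash
python3 -m jog '[[0.1,[0,0,0],[0,0,0]],[0.1,[0,0,0],[0,0,0]],[0.1,[0,0,0],[0,0,0]],[0.1,[0,-15,0],[0,0,0]],[0.1,[0,-45,0],[0,0,0]],[0.1,[0,-45,0],[0,0,0]],[0.1,[0,-45,0],[0,0,0]],[0.1,[0,-20,0],[0,0,0]],[-1,[0,0,0],[0,0,0]]]'
python3 - <<'E'
from h import *
st();go(case(-.190,.0265,.100),CY+np.pi/2)
p,d,cam=snap("wrist","w6"); np.savez("pics/w6.npz",p=p,d=d,K=cam[0],o=cam[1],A=cam[2])
C=cloud(d,cam); H=hsv(p); z=C[...,2]; m=(H[...,0]>3)&(H[...,0]<20)&(H[...,1]>130)&(H[...,2]>60)&(z>.010)&(z<.024)
m=cv2.morphologyEx(m.astype(np.uint8),cv2.MORPH_OPEN,np.ones((5,5)))
n,l,s,c=cv2.connectedComponentsWithStats(m)
for i in range(1,n):
    if s[i,4]>300: P=C[l==i]; print(s[i,4],rect(P),np.median(P[:,2]),np.percentile(P[:,2],[5,95]),c[i])
E
```

```text
time_s: 24.5
tool_pos: [0.3995, 0.3741, 0.1818]
ee_rot: [-1.565, -0.084, 0.076]
wrist_force: [1.0, -0.5, 0.8]
finger_gap: 0.0468
t 24.5 pos [399.5 374.1 181.8] x [0.995 0.102 0.005] y [ 0.005  0.005 -1.   ] F [ 1.  -0.5  0.8] gap 46.8 j [0.62 0.25 1.61 0.   1.28 0.52]
turn [ 1.000e-03 -1.538e+00  7.000e-03] shift [-355.    81.7 -164. ]
4400 (array([605.3, 564.7]), 135.8, 68.4, 6.56) 0.021821772953260238 [0.02053454 0.02307142] [482.53522727  51.52227273]
2210 (array([401.2, 337.6]), 83.1, 38.7, -83.77) 0.014647998529017603 [0.01305678 0.01638375] [275.94615385 229.260181  ]
```

First plaquette lies flat at about box (-75,-2) mm. On to the second.

```bash
python3 -m jog '[[-1,[0,0,0],[0,-0.14,0]],[-1,[0,0,0],[0,-0.14,0]],[-1,[0,0,0],[0,-0.14,0]],[-1,[0,0,0],[0,-0.14,0]],[-1,[0,0,0],[0,-0.14,0]],[-1,[0,0,0],[0,-0.14,0]],[-1,[0,0,0],[0,-0.14,0]],[-1,[0,0,0],[0,-0.14,0]],[-1,[0,0,0],[0,-0.14,0]],[-1,[0,0,0],[0,-0.14,0]],[-1,[0,0,0],[0,-0.14,0]]]'
python3 -m jog '[[-1,[-40,0,-18],[0,0,0]],[-1,[-40,0,-18],[0,0,0]],[-1,[-40,0,-18],[0,0,0]],[-1,[-40,0,-18],[0,0,0]],[-1,[-40,0,-18],[0,0,0]],[-1,[-40,0,-18],[0,0,0]],[-1,[-40,10,-19],[0,0,0]],[-1,[-40,30,-19],[0,0,0]],[-1,[-35,30,-18],[0,0,0]],[-1,[0,10,0],[0,0,0]],[-1,[0,0,0],[0,0,0]]]'
python3 - <<'E'
from h import *
st();go(case(-.190,.0265,.062),CY+np.pi/2)
E
```

```text
time_s: 25.65
tool_pos: [0.3962, 0.3716, 0.1752]
ee_rot: [-1.169, -1.26, 1.271]
wrist_force: [-0.2, 0.2, -0.4]
finger_gap: 0.0007
time_s: 26.75
tool_pos: [0.5817, 0.0323, 0.0954]
ee_rot: [-1.167, -1.252, 1.264]
wrist_force: [0.0, -0.0, 0.3]
finger_gap: 0.0003
t 26.75 pos [581.7  32.3  95.4] x [-0.069  0.998  0.002] y [-0.011  0.001 -1.   ] F [ 0.  -0.   0.3] gap 0.3 j [-0.06  0.37  1.65  0.    1.13 -1.7 ]
turn [-0.011  0.     0.002] shift [-1.3 33.4 -5.8]
```

```bash
python3 -m jog '[[-1,[-1,8,-6],[-0.01,0,0]],[-1,[0,10,0],[0,0,0]],[-1,[0,8,0],[0,0,0]],[-1,[0,5,0],[0,0,0]],[-1,[0,3,0],[0,0,0]],[-1,[0,0,0],[0,0,0]]]'
python3 -m jog '[[-1,[0,-25,0],[0,0,0]],[-1,[0,-45,0],[0,0,0]],[0.06,[0,-30,0],[0,0,0]],[0.06,[0,0,0],[0.143,0,0]],[0.06,[0,0,0],[0.143,0,0]],[0.06,[0,0,0],[0.143,0,0]],[0.06,[0,0,0],[0.143,0,0]],[0.06,[0,0,0],[0.126,0,0]],[0.06,[0,0,0],[0,0,0]]]'
python3 - <<'E'
from h import *
st();grasp(.0265,F=(-.2388,.0972),back=.03);grasp(.0265,F=(-.2388,.0972),back=.0)
p,d,cam=snap("wrist","w7"); np.savez("pics/w7.npz",p=p,d=d,K=cam[0],o=cam[1],A=cam[2]); tipped("pics/w7.npz",26.5)
E
```

```text
time_s: 27.35
tool_pos: [0.5906, 0.0324, 0.0653]
ee_rot: [-1.18, -1.267, 1.258]
wrist_force: [0.1, -0.1, 0.3]
finger_gap: 0.0004
time_s: 28.25
tool_pos: [0.5916, 0.0322, 0.1586]
ee_rot: [-0.662, -0.712, 1.526]
wrist_force: [0.7, -0.4, -1.0]
finger_gap: 0.0493
t 28.25 pos [591.6  32.2 158.6] x [-0.071  0.997  0.001] y [-0.641 -0.045 -0.766] F [ 0.7 -0.4 -1. ] gap 49.3 j [-0.02  0.77  0.98 -0.07  2.09 -1.68]
turn [-0.     0.002 -0.001] shift [-0.5 62.5 -8. ]
turn [-0.     0.002 -0.001] shift [-0.6 92.5 -8. ]
n 2513 slope deg -40.0 h at x=-245: 102.0 x range [-238.2 -196. ] h range [61.1 96.6] y range [ 7.4 45.1]
```

```bash
python3 -m jog '[[0.06,[-1,20,-8],[0,0,0]],[0.06,[0,25,0],[0,0,0]],[0.06,[0,20,0],[0,0,0]],[0.06,[0,16,0],[0,0,0]],[0.06,[0,8,0],[0,0,0]],[0.06,[0,2,0],[0,0,0]],[0.06,[0,0,0],[0,0,0]]]'
python3 - <<'E'
from h import *
st();grasp(.0265,F=(-.2388,.0972),back=.0)
E
```

```text
time_s: 29.0
tool_pos: [0.5389, 0.0274, 0.0919]
ee_rot: [-0.672, -0.721, 1.524]
wrist_force: [-0.7, 0.1, -0.9]
finger_gap: 0.0497
t 29.0 pos [538.9  27.4  91.9] x [-0.071  0.997 -0.   ] y [-0.632 -0.045 -0.773] F [-0.7  0.1 -0.9] gap 49.7 j [-0.03  0.72  1.23 -0.07  1.87 -1.67]
turn [ 0.011  0.001 -0.002] shift [ 0.6  7.4 -5.6]
```

```bash
python3 -m jog '[[0.06,[0,0,-5],[0.01,0,0]],[0.06,[0,6,0],[0,0,0]],[0.06,[0,0,0],[0,0,0]],[-1,[0,0,0],[0,0,0]],[-1,[0,0,0],[0,0,0]],[-1,[0,0,0],[0,0,0]],[-1,[0,0,0],[0,0,0]]]' 45
python3 - <<'E'
from h import *
st();grasp(.0265,F=(-.2388,.0972),back=.0)
E
```

```text
time_s: 29.7
tool_pos: [0.5384, 0.0277, 0.0825]
ee_rot: [-0.661, -0.71, 1.527]
wrist_force: [-0.3, 1.5, -0.5]
finger_gap: 0.0395
t 29.7 pos [538.4  27.7  82.5] x [-0.071  0.997  0.   ] y [-0.643 -0.045 -0.765] F [-0.3  1.5 -0.5] gap 39.5 j [-0.03  0.74  1.24 -0.07  1.86 -1.67]
turn [-0.002  0.002 -0.001] shift [ 0.3 -0.1  0.1]
```

```bash
python3 -m jog '[[-1,[0,-8,6],[0,0,0]],[-1,[0,-15,12],[0,0,0]],[-1,[0,-23,19],[0,0,0]],[-1,[0,-23,19],[0,0,0]],[-1,[0,-23,19],[0,0,0]],[-1,[0,-8,6],[0,0,0]],[-1,[0,0,0],[-0.13,0,0]],[-1,[0,0,0],[-0.143,0,0]],[-1,[0,0,0],[-0.143,0,0]],[-1,[0,0,0],[-0.143,0,0]],[-1,[0,0,0],[-0.143,0,0]]]'
python3 -m jog '[[-1,[0,0,0],[0,0.14,0]],[-1,[0,0,0],[0,0.14,0]],[-1,[0,0,0],[0,0.14,0]],[-1,[0,0,0],[0,0.14,0]],[-1,[0,0,0],[0,0.14,0]],[-1,[0,0,0],[0,0.14,0]],[-1,[0,0,0],[0,0.14,0]],[-1,[0,0,0],[0,0.14,0]],[-1,[0,0,0],[0,0.14,0]],[-1,[0,0,0],[0,0.14,0]],[-1,[0,0,0],[0,0.14,0]]]'
python3 - <<'E'
from h import *
st();go(box(0,.033,.150),BY)
E
```

```text
time_s: 30.8
tool_pos: [0.541, 0.0274, 0.2115]
ee_rot: [-1.181, -1.267, 1.258]
wrist_force: [0.5, -0.5, -2.0]
finger_gap: 0.0396
time_s: 31.9
tool_pos: [0.54, 0.0275, 0.2103]
ee_rot: [-1.569, -0.075, 0.076]
wrist_force: [-0.5, 0.1, -3.2]
finger_gap: 0.0396
t 31.9 pos [540.   27.5 210.3] x [ 0.995  0.096 -0.001] y [-0.001 -0.    -1.   ] F [-0.5  0.1 -3.2] gap 39.6 j [-0.08  0.22  1.57 -0.    1.35 -0.17]
turn [-0.    -0.009 -0.001] shift [-29.6  60.3 358.1]
```

```bash
python3 -m jog '[[-1,[-3,0,30],[0,-0.009,0]],[-1,[-3,0,40],[0,0,0]],[-1,[-3,0,40],[0,0,0]],[-1,[-3,0,40],[0,0,0]],[-1,[-3,0,40],[0,0,0]],[-1,[-3,10,40],[0,0,0]],[-1,[-4,15,40],[0,0,0]],[-1,[-4,15,40],[0,0,0]],[-1,[-4,20,40],[0,0,0]],[-1,[0,0,8],[0,0,0]],[-1,[0,0,0],[0,0,0]]]'
python3 - <<'E'
from h import *
st();go(box(0,.033,.0075),BY)
p,d,cam=snap("side"); C=cloud(d,cam); z=C[...,2]
w=(z>.034)&(z<.046)&(C[...,0]>.25)&(C[...,0]<.66)&(C[...,1]>.25)&(C[...,1]<.45); print(rect(C[w]))
E
```

```text
time_s: 33.0
tool_pos: [0.4708, 0.3807, 0.1497]
ee_rot: [-1.571, -0.089, 0.09]
wrist_force: [-0.7, -0.8, -2.6]
finger_gap: 0.0398
t 33.0 pos [470.8 380.7 149.7] x [ 0.994  0.113 -0.001] y [-0.    -0.002 -1.   ] F [-0.7 -0.8 -2.6] gap 39.8 j [ 0.57  0.36  1.53 -0.    1.26  0.45]
turn [ 0.002  0.009 -0.001] shift [  2.1 142.2  -0.4]
(array([476.5, 347.8]), 291.3, 120.6, 6.07)
```

```bash
python3 -m jog '[[-1,[2,40,0],[0,0.009,0]],[-1,[0,40,0],[0,0,0]],[-1,[0,35,0],[0,0,0]],[-1,[0,15,0],[0,0,0]],[-1,[0,7,0],[0,0,0]],[-1,[0,3,0],[0,0,0]],[-1,[0,0,0],[0,0,0]],[-1,[0,0,0],[0,0,0]]]'
python3 - <<'E'
from h import *
st();go(box(0,.033,.0075),BY)
E
```

```text
time_s: 33.85
tool_pos: [0.4755, 0.3806, 0.0126]
ee_rot: [-1.568, -0.083, 0.076]
wrist_force: [-0.3, -0.3, -2.2]
finger_gap: 0.0395
t 33.85 pos [475.5 380.6  12.6] x [0.995 0.101 0.005] y [ 0.004  0.001 -1.   ] F [-0.3 -0.3 -2.2] gap 39.5 j [ 0.56  0.48  1.7  -0.    0.95  0.46]
turn [-0.001 -0.003  0.005] shift [-2.4  5.1  0.1]
```

```bash
python3 -m jog '[[-1,[-2,3,0],[0,0,0]],[-1,[0,2,0],[0,0,0]],[-1,[0,0,0],[0,0,0]],[0.1,[0,0,0],[0,0,0]],[0.1,[0,0,0],[0,0,0]],[0.1,[0,0,0],[0,0,0]],[0.1,[0,-15,0],[0,0,0]],[0.1,[0,-45,0],[0,0,0]],[0.1,[0,-45,0],[0,0,0]],[0.1,[0,-45,0],[0,0,0]],[0.1,[0,-20,0],[0,0,0]],[-1,[0,0,0],[0,0,0]]]'
cat >> h.py <<'E'
def inbox(name):
    p,d,cam=snap("wrist",name)
    C=cloud(d,cam); H=hsv(p); z=C[...,2]; m=(H[...,0]>3)&(H[...,0]<20)&(H[...,1]>130)&(H[...,2]>60)&(z>.008)&(z<.040)
    m=cv2.morphologyEx(m.astype(np.uint8),cv2.MORPH_OPEN,np.ones((7,7)))
    n,l,s,c=cv2.connectedComponentsWithStats(m)
    for i in range(1,n):
        P=C[l==i]
        if s[i,4]>300 and abs(P[:,1].mean()-BOX[1])<.1:
            R_=rect(P); q=np.r_[np.array(R_[0])/1000,0]-BOX; print("box mm",np.round([1000*q@[np.cos(BY),np.sin(BY),0],1000*q@[-np.sin(BY),np.cos(BY),0]],1),R_[1:],"z",np.round(np.percentile(P[:,2],[5,50,95])*1000,1))
E
python3 - <<'E'
from h import *
st();go(case(-.190,-.0815,.100),CY+np.pi/2); inbox("w8")
E
```

```text
time_s: 35.05
tool_pos: [0.474, 0.3815, 0.1803]
ee_rot: [-1.565, -0.087, 0.073]
wrist_force: [0.8, -0.1, 0.2]
finger_gap: 0.0466
t 35.05 pos [474.  381.5 180.3] x [0.995 0.102 0.01 ] y [ 0.009  0.005 -1.   ] F [ 0.8 -0.1  0.2] gap 46.6 j [ 0.56  0.33  1.48 -0.    1.31  0.46]
turn [ 0.004 -1.538  0.01 ] shift [-465.2   80.3  -89. ]
box mm [-0.6 -0.9] (83.1, 39.0, -83.61) z [13.1 14.7 16.5]
box mm [-75.4  -2.3] (83.5, 39.7, -83.72) z [12.8 14.6 16.2]
```

Two are flat in the box. Now the third, in the well at y=-81.5 mm.

```bash
python3 -m jog '[[-1,[0,0,0],[0,-0.14,0]],[-1,[0,0,0],[0,-0.14,0]],[-1,[0,0,0],[0,-0.14,0]],[-1,[0,0,0],[0,-0.14,0]],[-1,[0,0,0],[0,-0.14,0]],[-1,[0,0,0],[0,-0.14,0]],[-1,[0,0,0],[0,-0.14,0]],[-1,[0,0,0],[0,-0.14,0]],[-1,[0,0,0],[0,-0.14,0]],[-1,[0,0,0],[0,-0.14,0]],[-1,[0,0,0],[0,-0.14,0]]]'
python3 -m jog '[[-1,[-46,0,-9],[0,0,0]],[-1,[-46,0,-9],[0,0,0]],[-1,[-46,0,-9],[0,0,0]],[-1,[-46,0,-9],[0,0,0]],[-1,[-46,0,-9],[0,0,0]],[-1,[-46,0,-9],[0,0,0]],[-1,[-46,0,-9],[0,0,0]],[-1,[-46,10,-9],[0,0,0]],[-1,[-46,15,-9],[0,0,0]],[-1,[-46,30,-9],[0,0,0]],[-1,[-5,25,0],[0,0,0]],[-1,[0,0,0],[0,0,0]]]'
python3 - <<'E'
from h import *
st();go(case(-.190,-.0815,.062),CY+np.pi/2)
E
```

```text
time_s: 36.2
tool_pos: [0.4706, 0.3792, 0.1731]
ee_rot: [-1.172, -1.262, 1.269]
wrist_force: [-1.0, -0.4, -0.3]
finger_gap: 0.0003
time_s: 37.4
tool_pos: [0.5894, -0.0734, 0.0933]
ee_rot: [-1.166, -1.253, 1.262]
wrist_force: [-1.4, 0.5, 0.2]
finger_gap: 0.0005
t 37.4 pos [589.4 -73.4  93.3] x [-0.068  0.998  0.004] y [-0.01   0.003 -1.   ] F [-1.4  0.5  0.2] gap 0.5 j [-0.24  0.39  1.62  0.    1.14 -1.88]
turn [-0.01  -0.001  0.004] shift [-3.4 31.3 -5.5]
```

```bash
python3 -m jog '[[-1,[-3,6,-6],[-0.01,0,0]],[-1,[0,10,0],[0,0,0]],[-1,[0,8,0],[0,0,0]],[-1,[0,5,0],[0,0,0]],[-1,[0,3,0],[0,0,0]],[-1,[0,0,0],[0,0,0]]]'
python3 -m jog '[[-1,[0,-25,0],[0,0,0]],[-1,[0,-45,0],[0,0,0]],[0.06,[0,-30,0],[0,0,0]],[0.06,[0,0,0],[0.143,0,0]],[0.06,[0,0,0],[0.143,0,0]],[0.06,[0,0,0],[0.143,0,0]],[0.06,[0,0,0],[0.143,0,0]],[0.06,[0,0,0],[0.126,0,0]],[0.06,[0,0,0],[0,0,0]]]'
python3 - <<'E'
from h import *
st();grasp(-.0815,F=(-.2388,.0972),back=.0)
p,d,cam=snap("wrist","w9"); np.savez("pics/w9.npz",p=p,d=d,K=cam[0],o=cam[1],A=cam[2]); tipped("pics/w9.npz",-81.5)
E
```

```text
time_s: 38.0
tool_pos: [0.6, -0.0748, 0.0672]
ee_rot: [-1.183, -1.271, 1.256]
wrist_force: [-0.2, -0.4, -0.3]
finger_gap: 0.0006
time_s: 38.9
tool_pos: [0.6005, -0.0748, 0.1603]
ee_rot: [-0.664, -0.717, 1.526]
wrist_force: [0.6, 0.5, -1.0]
finger_gap: 0.0491
t 38.9 pos [600.5 -74.8 160.3] x [-0.072  0.997  0.002] y [-0.638 -0.045 -0.768] F [ 0.6  0.5 -1. ] gap 49.1 j [-0.15  0.78  0.95 -0.16  2.09 -1.82]
turn [ 0.004  0.004 -0.001] shift [-1.3 94.8 -7.9]
n 2504 slope deg -39.9 h at x=-245: 101.6 x range [-239.6 -196. ] h range [61.  96.6] y range [-100.7  -63.1]
```

```bash
python3 -m jog '[[0.06,[-1,20,-8],[0,0.004,0]],[0.06,[0,25,-5],[0,0,0]],[0.06,[0,20,0],[0,0,0]],[0.06,[0,16,0],[0,0,0]],[0.06,[0,8,0],[0,0,0]],[0.06,[0,2,0],[0,0,0]],[0.06,[0,0,0],[0,0,0]]]'
python3 - <<'E'
from h import *
st();grasp(-.0815,F=(-.2388,.0972),back=.0)
E
```

```text
time_s: 39.65
tool_pos: [0.5519, -0.0798, 0.0904]
ee_rot: [-0.678, -0.721, 1.521]
wrist_force: [-0.3, -0.7, 1.4]
finger_gap: 0.0498
t 39.65 pos [551.9 -79.8  90.4] x [-0.068  0.998 -0.003] y [-0.629 -0.045 -0.776] F [-0.3 -0.7  1.4] gap 49.8 j [-0.16  0.74  1.2  -0.16  1.87 -1.8 ]
turn [ 0.015 -0.003 -0.002] shift [ 0.5  9.8 -0.4]
```

```bash
python3 -m jog '[[0.06,[0,4,0],[0.012,0,0]],[0.06,[0,4,0],[0,0,0]],[0.06,[0,0,0],[0,0,0]],[-1,[0,0,0],[0,0,0]],[-1,[0,0,0],[0,0,0]],[-1,[0,0,0],[0,0,0]],[-1,[0,0,0],[0,0,0]]]' 45
python3 - <<'E'
from h import *
st();grasp(-.0815,F=(-.2388,.0972),back=.0)
E
```

```text
time_s: 40.35
tool_pos: [0.5465, -0.0798, 0.0825]
ee_rot: [-0.665, -0.709, 1.525]
wrist_force: [-0.7, 0.1, -0.7]
finger_gap: 0.0398
t 40.35 pos [546.5 -79.8  82.5] x [-0.068  0.998 -0.002] y [-0.641 -0.045 -0.766] F [-0.7  0.1 -0.7] gap 39.8 j [-0.16  0.75  1.21 -0.16  1.86 -1.79]
turn [-0.    -0.002 -0.001] shift [0.1 0.3 0.5]
```

```bash
python3 -m jog '[[-1,[0,-8,6],[0,0,0]],[-1,[0,-15,12],[0,0,0]],[-1,[0,-23,19],[0,0,0]],[-1,[0,-23,19],[0,0,0]],[-1,[0,-23,19],[0,0,0]],[-1,[0,-8,6],[0,0,0]],[-1,[0,0,0],[-0.13,0,0]],[-1,[0,0,0],[-0.143,0,0]],[-1,[0,0,0],[-0.143,0,0]],[-1,[0,0,0],[-0.143,0,0]],[-1,[0,0,0],[-0.143,0,0]]]'
python3 -m jog '[[-1,[0,0,0],[0,0.14,0]],[-1,[0,0,0],[0,0.14,0]],[-1,[0,0,0],[0,0.14,0]],[-1,[0,0,0],[0,0.14,0]],[-1,[0,0,0],[0,0.14,0]],[-1,[0,0,0],[0,0.14,0]],[-1,[0,0,0],[0,0.14,0]],[-1,[0,0,0],[0,0.14,0]],[-1,[0,0,0],[0,0.14,0]],[-1,[0,0,0],[0,0.14,0]],[-1,[0,0,0],[0,0.14,0]]]'
python3 - <<'E'
from h import *
st();go(box(.075,.033,.150),BY)
E
```

```text
time_s: 41.45
tool_pos: [0.5487, -0.0797, 0.2115]
ee_rot: [-1.186, -1.265, 1.257]
wrist_force: [0.4, -0.2, -2.0]
finger_gap: 0.0396
time_s: 42.55
tool_pos: [0.5478, -0.0795, 0.2103]
ee_rot: [-1.572, -0.074, 0.072]
wrist_force: [0.4, 0.2, -2.6]
finger_gap: 0.0395
t 42.55 pos [547.8 -79.5 210.3] x [0.996 0.093 0.001] y [ 0.002 -0.002 -1.   ] F [ 0.4  0.2 -2.6] gap 39.5 j [-0.27  0.24  1.54 -0.    1.36 -0.36]
turn [ 0.002 -0.012  0.001] shift [ 48.9  60.3 465.3]
```

```bash
python3 -m jog '[[-1,[4,0,30],[0,-0.012,0]],[-1,[4,0,42],[0,0,0]],[-1,[4,0,42],[0,0,0]],[-1,[4,0,42],[0,0,0]],[-1,[4,0,42],[0,0,0]],[-1,[4,0,42],[0,0,0]],[-1,[5,5,42],[0,0,0]],[-1,[5,10,42],[0,0,0]],[-1,[5,15,42],[0,0,0]],[-1,[5,15,42],[0,0,0]],[-1,[5,15,40],[0,0,0]],[-1,[0,0,17],[0,0,0]]]'
python3 -m jog '[[-1,[0,0,0],[0,0,0]]]'
python3 - <<'E'
from h import *
st();go(box(.075,.033,.0075),BY)
p,d,cam=snap("side"); C=cloud(d,cam); z=C[...,2]
w=(z>.034)&(z<.046)&(C[...,0]>.25)&(C[...,0]<.66)&(C[...,1]>.25)&(C[...,1]<.45); print(rect(C[w]))
E
```

```text
time_s: 43.75
tool_pos: [0.5443, 0.3903, 0.1463]
ee_rot: [-1.573, -0.088, 0.091]
wrist_force: [0.2, -0.3, -2.3]
finger_gap: 0.0397
time_s: 43.85
tool_pos: [0.5453, 0.3896, 0.1486]
ee_rot: [-1.572, -0.091, 0.088]
wrist_force: [-0.5, -0.5, -2.8]
finger_gap: 0.0396
t 43.85 pos [545.3 389.6 148.6] x [0.994 0.114 0.001] y [ 0.002 -0.003 -1.   ] F [-0.5 -0.5 -2.8] gap 39.6 j [ 0.52  0.45  1.37 -0.    1.32  0.41]
turn [0.004 0.009 0.001] shift [  2.1 141.1  -1.5]
(array([476. , 348.1]), 290.5, 121.6, 6.12)
```

```bash
python3 -m jog '[[-1,[2,40,-1],[0,0.009,0]],[-1,[0,40,0],[0,0,0]],[-1,[0,35,0],[0,0,0]],[-1,[0,15,0],[0,0,0]],[-1,[0,7,0],[0,0,0]],[-1,[0,3,0],[0,0,0]],[-1,[0,0,0],[0,0,0]],[-1,[0,0,0],[0,0,0]]]'
python3 - <<'E'
from h import *
st();go(box(.075,.033,.0075),BY)
E
```

```text
time_s: 44.7
tool_pos: [0.5505, 0.3869, 0.0118]
ee_rot: [-1.571, -0.085, 0.074]
wrist_force: [-0.4, 0.4, -2.3]
finger_gap: 0.0393
t 44.7 pos [550.5 386.9  11.8] x [0.995 0.101 0.007] y [ 0.007 -0.001 -1.   ] F [-0.4  0.4 -2.3] gap 39.3 j [ 0.51  0.56  1.54 -0.    1.03  0.41]
turn [ 0.002 -0.003  0.007] shift [-2.6  4.3  1.8]
```

```bash
python3 -m jog '[[-1,[-2,3,2],[0,0,0]],[-1,[0,1.5,0],[0,0,0]],[-1,[0,0,0],[0,0,0]],[0.1,[0,0,0],[0,0,0]],[0.1,[0,0,0],[0,0,0]],[0.1,[0,0,0],[0,0,0]],[0.1,[0,-15,0],[0,0,0]],[0.1,[0,-45,0],[0,0,0]],[0.1,[0,-45,0],[0,0,0]],[0.1,[0,-45,0],[0,0,0]],[0.1,[0,-45,0],[0,0,0]],[0.1,[0,0,0],[0,0,0]]]'
python3 - <<'E'
from h import *
st(); inbox("w10")
for n in("scene","side"):
    p,d,cam=snap(n,"x_"+n); C=cloud(d,cam); H=hsv(p); z=C[...,2]
    b=(H[...,0]>105)&(H[...,0]<130)&(H[...,1]>170)&(C[...,0]>.2)
    m=max(cv2.findContours(b.astype(np.uint8),0,1)[0],key=cv2.contourArea)[:,0]
    print(n,"lid",rect(onplane(cam,m,.010)))
    w=(z>.030)&(z<.044)&(C[...,0]>.3)&(C[...,0]<.7)&(C[...,1]<-.2)&(C[...,1]>-.45); w=cv2.erode(w.astype(np.uint8),np.ones((1,1)))>0
    print("bar",w.sum(),rect(C[w]))
E
```

```text
time_s: 45.9
tool_pos: [0.5492, 0.3908, 0.2082]
ee_rot: [-1.566, -0.092, 0.068]
wrist_force: [0.1, 0.8, 0.4]
finger_gap: 0.0517
t 45.9 pos [549.2 390.8 208.2] x [0.995 0.102 0.016] y [ 0.015  0.004 -1.   ] F [0.1 0.8 0.4] gap 51.7 j [ 0.52  0.42  1.28 -0.    1.43  0.42]
box mm [74.8  1.1] (82.4, 38.9, -84.87) z [13.1 14.7 16.4]
box mm [-75.3  -2.2] (83.1, 40.3, -83.38) z [12.8 14.5 16.2]
box mm [0.4 1.5] (78.8, 39.5, -84.07) z [12.7 14.6 16.3]
scene lid (array([ 499. , -325.9]), 286.0, 115.0, 5.26)
bar 157 (array([ 496.6, -325.6]), 80.1, 16.3, 5.53)
side lid (array([ 494.6, -325.4]), 291.4, 123.6, 5.31)
bar 122 (array([ 494.9, -325.3]), 79.6, 23.8, 2.52)
```

View pics/w10.png

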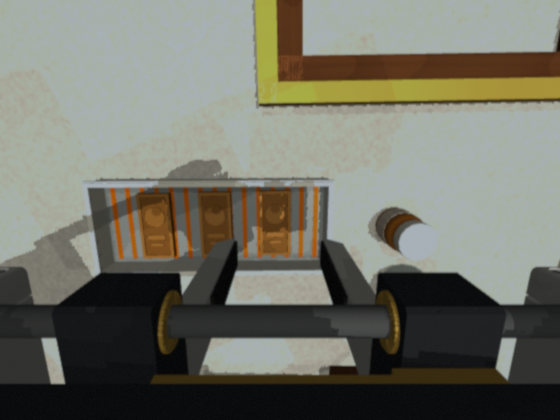

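All three plaquettes lie flat side by side at (157,225), (216,225) and (274,222). The lid hasn't moved, so I fetch it next.

```bash
python3 -m jog '[[0,[0,0,0],[0,-0.142,0]],[0,[0,0,0],[0,-0.142,0]],[0,[0,0,0],[0,-0.142,0]],[0,[0,0,0],[0,-0.142,0]],[0,[0,0,0],[0,-0.142,0]],[0,[0,0,0],[0,-0.142,0]],[0,[0,0,0],[0,-0.142,0]],[0,[0,0,0],[0,-0.142,0]],[0,[0,0,0],[0,-0.142,0]],[0,[0,0,0],[0,-0.142,0]],[0,[0,0,0],[0,-0.142,0]]]'
python3 - <<'E'
from h import *
st();go((.496,-.3257,.15),np.radians(95.3))
E
```

```text
time_s: 47.15
tool_pos: [0.5448, 0.3881, 0.1973]
ee_rot: [-1.164, -1.278, 1.287]
wrist_force: [-0.8, -0.3, 0.5]
finger_gap: 0.0472
t 47.15 pos [544.8 388.1 197.3] x [-0.099  0.995 -0.005] y [-0.001 -0.005 -1.   ] F [-0.8 -0.3  0.5] gap 47.2 j [ 0.52  0.43  1.3  -0.    1.42 -1.15]
turn [-0.002  0.006 -0.005] shift [-706.2   47.4  114.8]
```

```bash
python3 -m jog '[[0,[-46,0,8],[0,0,0]],[0,[-46,0,8],[0,0,0]],[0,[-46,0,8],[0,0,0]],[0,[-46,0,8],[0,0,0]],[0,[-46,0,8],[0,0,0]],[0,[-46,0,8],[0,0,0]],[0,[-46,0,8],[0,0,0]],[0,[-46,0,8],[0,0,0]],[0,[-46,0,8],[0,0,0]],[0,[-46,0,8],[0,0,0]],[0,[-46,0,8],[0,0,0]],[0,[-46,0,8],[0,0,0]]]'
python3 -m jog '[[0,[-46,0,5],[0,0,0]],[0,[-46,25,5],[0,0,0]],[0,[-46,25,4],[0,0,0]],[0,[-16,0,4],[0,0,0]],[0,[0,0,0],[0,0,0]],[0,[0,0,0],[0,0,0]]]'
python3 - <<'E'
from h import *
st();
p,d,cam=snap("wrist","w11"); C=cloud(d,cam); H=hsv(p); z=C[...,2]
b=(H[...,0]>105)&(H[...,0]<130)&(H[...,1]>150)
print("blue",b.sum())
w=(z>.028)&(z<.044)&(C[...,1]<-.25)&(C[...,1]>-.40)&(H[...,1]<60)&(abs(C[...,0]-.5)<.08); print("bar",w.sum(),rect(C[w]),np.median(z[w]))
go((.496,-.3257,.014),np.radians(95.3))
E
```

```text
time_s: 48.35
tool_pos: [0.5, -0.1706, 0.1991]
ee_rot: [-1.163, -1.277, 1.277]
wrist_force: [1.0, -0.4, -0.4]
finger_gap: 0.0469
time_s: 48.95
tool_pos: [0.4983, -0.3188, 0.1541]
ee_rot: [-1.166, -1.28, 1.276]
wrist_force: [0.3, -0.0, 0.7]
finger_gap: 0.0472
t 48.95 pos [ 498.3 -318.8  154.1] x [-0.093  0.996 -0.   ] y [ 0.003  0.    -1.   ] F [ 0.3 -0.   0.7] gap 47.2 j [-0.69  0.33  1.55  0.    1.25 -2.35]
blue 25692
bar 1191 (array([ 495.7, -328.4]), 79.0, 15.0, 5.24) 0.03548059231825973
turn [ 0.004  0.001 -0.001] shift [ -6.9 140.8   3.4]
```

View pics/w11.png

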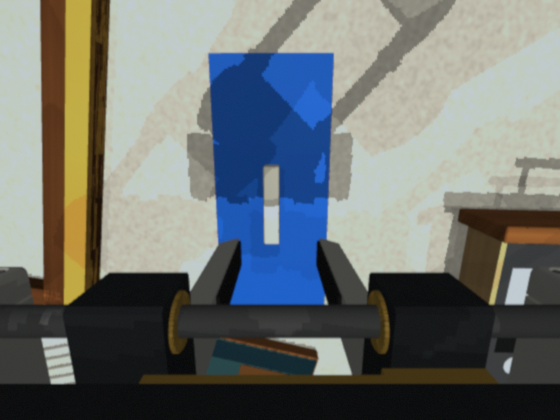

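Wrist view: lid seen squarely, bar at column 271 (rows 166–244). The bar centre measures (496,-327) mm.

```bash
python3 -m jog '[[0,[-8,20,3],[0,0,0]],[0,[0,40,0],[0,0,0]],[0,[0,40,0],[0,0,0]],[0,[0,25,0],[0,0,0]],[0,[0,10,0],[0,0,0]],[0,[0,0,0],[0,0,0]],[0,[0,0,0],[0,0,0]]]'
python3 - <<'E'
from h import *
st();go((.496,-.327,.014),np.radians(95.3))
E
```

```text
time_s: 49.7
tool_pos: [0.4983, -0.3287, 0.0212]
ee_rot: [-1.171, -1.281, 1.279]
wrist_force: [-0.2, -0.5, -0.1]
finger_gap: 0.0472
t 49.7 pos [ 498.3 -328.7   21.2] x [-0.094  0.996 -0.005] y [ 0.006 -0.004 -1.   ] F [-0.2 -0.5 -0.1] gap 47.2 j [-0.7   0.46  1.72  0.    0.96 -2.37]
turn [ 0.006  0.002 -0.005] shift [1.9 7.2 2.1]
```

```bash
python3 -m jog '[[0,[2,4,2],[0.006,0,-0.005]],[0,[0,3,0],[0,0,0]],[0,[0,0,0],[0,0,0]],[-1,[0,0,0],[0,0,0]],[-1,[0,0,0],[0,0,0]],[-1,[0,0,0],[0,0,0]],[-1,[0,0,0],[0,0,0]],[-1,[0,0,0],[0,0,0]]]' 55
python3 - <<'E'
from h import *
st()
E
```

```text
time_s: 50.5
tool_pos: [0.4948, -0.3269, 0.0125]
ee_rot: [-1.16, -1.277, 1.277]
wrist_force: [0.2, 1.0, -0.2]
finger_gap: 0.0159
t 50.5 pos [ 494.8 -326.9   12.5] x [-0.093  0.996  0.002] y [-0.002  0.002 -1.   ] F [ 0.2  1.  -0.2] gap 15.9 j [-0.7   0.47  1.73  0.    0.95 -2.37]
```

```bash
python3 -m jog '[[-1,[0,-10,0],[0,0,0]],[-1,[0,-25,0],[0,0,0]],[-1,[0,-40,0],[0,0,0]],[-1,[0,-45,0],[0,0,0]],[-1,[0,-45,0],[0,0,0]],[-1,[0,-20,0],[0,0,0]],[-1,[20,0,0],[0,0,0]],[-1,[35,0,0],[0,0,0]],[-1,[42,0,0],[0,0,0]],[-1,[42,0,0],[0,0,0]],[-1,[42,0,0],[0,0,0]],[-1,[42,0,0],[0,0,0]]]'
python3 -m jog '[[-1,[42,0,0],[0,0,0]],[-1,[42,0,0],[0,0,0]],[-1,[42,0,0],[0,0,0]],[-1,[42,0,0],[0,0,0]],[-1,[42,0,0],[0,0,0]],[-1,[42,0,0],[0,0,0]],[-1,[42,0,0],[0,0,0]],[-1,[35,0,0],[0,0,0]],[-1,[0,0,0],[0,0,0]]]'
python3 - <<'E'
from h import *
st()
for n in("side","scene"):
    p,d,cam=snap(n,"y_"+n); C=cloud(d,cam); z=C[...,2]
    w=(z>.034)&(z<.046)&(C[...,0]>.25)&(C[...,0]<.66)&(C[...,1]>.25)&(C[...,1]<.45); print(rect(C[w]))
go(box(-.001,0,.10),BY+np.pi/2)
E
```

```text
time_s: 51.7
tool_pos: [0.4719, -0.1019, 0.1962]
ee_rot: [-1.156, -1.275, 1.276]
wrist_force: [0.3, -0.1, -3.1]
finger_gap: 0.0158
time_s: 52.6
tool_pos: [0.4406, 0.2264, 0.197]
ee_rot: [-1.153, -1.278, 1.281]
wrist_force: [-1.4, -0.3, -3.3]
finger_gap: 0.0158
t 52.6 pos [440.6 226.4 197. ] x [-0.098  0.995  0.005] y [-0.007  0.004 -1.   ] F [-1.4 -0.3 -3.3] gap 15.8 j [ 0.33  0.16  1.68  0.01  1.31 -1.34]
(array([476.5, 348.1]), 291.5, 121.5, 6.16)
(array([476.7, 347.9]), 296.1, 121.5, 6.18)
turn [-0.006 -0.009  0.001] shift [120.8  97.2 -47. ]
```

```bash
python3 -m jog '[[-1,[25,0,-10],[0,-0.009,0]],[-1,[35,0,-13],[0,0,0]],[-1,[35,10,-13],[0,0,0]],[-1,[20,20,-9],[0,0,0]],[-1,[6,30,-2],[0,0,0]],[-1,[0,25,0],[0,0,0]],[-1,[0,8,0],[0,0,0]],[-1,[0,0,0],[0,0,0]],[-1,[0,0,0],[0,0,0]]]'
python3 - <<'E'
from h import *
st()
p,d,cam=snap("side","z_side"); C=cloud(d,cam);H=hsv(p)
b=(H[...,0]>105)&(H[...,0]<130)&(H[...,1]>150)&(C[...,1]>.2)
m=max(cv2.findContours(b.astype(np.uint8),0,1)[0],key=cv2.contourArea)[:,0]
zt=tool()[0][2]-.0025; print("lid",rect(onplane(cam,m,zt)), "z blue",np.nanmedian(C[b][:,2]),zt)
p,d,cam=snap("scene","z_scene"); C=cloud(d,cam);H=hsv(p)
b=(H[...,0]>105)&(H[...,0]<130)&(H[...,1]>150)&(C[...,1]>.2)
m=max(cv2.findContours(b.astype(np.uint8),0,1)[0],key=cv2.contourArea)[:,0]
print("lid",rect(onplane(cam,m,zt)))
go(box(-.001,0,.0465),BY+np.pi/2)
E
```

```text
time_s: 53.6
tool_pos: [0.479, 0.347, 0.1068]
ee_rot: [-1.157, -1.284, 1.282]
wrist_force: [0.2, -0.5, -3.3]
finger_gap: 0.0156
t 53.6 pos [479.  347.  106.8] x [-0.101  0.995  0.003] y [-0.001  0.003 -1.   ] F [ 0.2 -0.5 -3.3] gap 15.6 j [ 0.51  0.37  1.62  0.    1.15 -1.17]
lid (array([479.2, 347.8]), 293.3, 122.1, 5.67) z blue 0.10408149454953686 0.10489610676658873
lid (array([485.9, 345.4]), 288.6, 118.5, 5.7)
turn [ 0.001 -0.003  0.003] shift [ 0.4 61.1  3.9]
```

View pics/z_side.png

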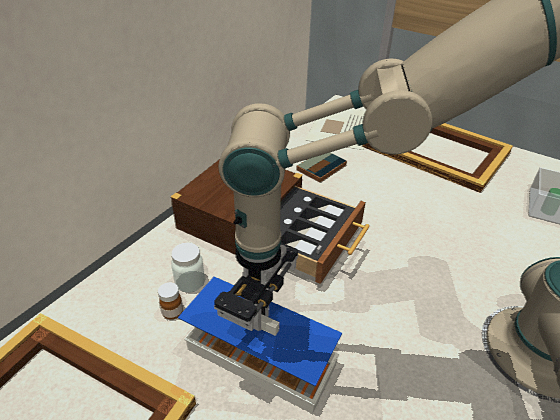

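Side view: lid held level above the box, offset about 3 mm along its length. I'll correct that and lower.

```bash
python3 -m jog '[[-1,[0,15,3],[0,-0.006,0]],[-1,[0,20,0],[0,0,0]],[-1,[0,10,0],[0,0,0]],[-1,[0,0,0],[0,0,0]],[-1,[0,0,0],[0,0,0]]]'
python3 - <<'E'
from h import *
st();go(box(-.0002,0.0,.0465),BY+np.pi/2)
E
```

```text
time_s: 54.2
tool_pos: [0.4759, 0.3476, 0.0618]
ee_rot: [-1.153, -1.289, 1.287]
wrist_force: [0.6, -0.4, -2.5]
finger_gap: 0.0157
t 54.2 pos [475.9 347.6  61.8] x [-0.108  0.994  0.003] y [-0.001  0.003 -1.   ] F [ 0.6 -0.4 -2.5] gap 15.7 j [ 0.51  0.41  1.68  0.    1.05 -1.17]
turn [-0.001  0.003  0.003] shift [ 0.  15.3 -0.4]
```

```bash
python3 -m jog '[[-1,[0,5,0],[0,0.003,0]],[-1,[0,4,0],[0,0,0]],[-1,[0,3,0],[0,0,0]],[-1,[0,2,0],[0,0,0]],[-1,[0,2,0],[0,0,0]],[-1,[0,0,0],[0,0,0]]]'
python3 - <<'E'
from h import *
st();go(box(-.0002,0.0,.0465),BY+np.pi/2)
E
```

```text
time_s: 54.8
tool_pos: [0.4752, 0.3473, 0.0465]
ee_rot: [-1.155, -1.286, 1.285]
wrist_force: [-2.5, -1.9, 7.1]
finger_gap: 0.0158
t 54.8 pos [475.2 347.3  46.5] x [-0.105  0.994  0.002] y [-0.002  0.002 -1.   ] F [-2.5 -1.9  7.1] gap 15.8 j [ 0.51  0.42  1.7   0.    1.01 -1.17]
turn [-0.002  0.001  0.002] shift [ 0.2  0.  -1.2]
```

```bash
python3 -m jog '[[-0.4,[0,0,0],[0,0,0]],[-0.4,[0,0,0],[0,0,0]],[-0.4,[0,0,0],[0,0,0]],[-0.4,[0,-20,0],[0,0,0]],[-0.4,[0,-45,0],[0,0,0]],[-0.4,[0,-45,0],[0,0,0]],[-0.4,[0,-45,0],[0,0,0]],[-0.4,[0,-20,0],[0,0,0]],[-0.4,[0,0,0],[0,0,0]]]'
cat >> h.py <<'E'
def lidcheck(tag):
    for n in("side","scene"):
        p,d,cam=snap(n,tag+n); C=cloud(d,cam);H=hsv(p)
        b=(H[...,0]>105)&(H[...,0]<130)&(H[...,1]>150)&(C[...,1]>.2)&(C[...,2]>.02)&(C[...,2]<.06)
        P=C[b]; a,*_=np.linalg.lstsq(np.c_[P[:,:2]-BOX[:2],np.ones(len(P))],P[:,2],rcond=None)
        m=max(cv2.findContours(b.astype(np.uint8),0,1)[0],key=cv2.contourArea)[:,0]
        print(n,"lid",rect(onplane(cam,m,.044)),"slope",np.round(a[:2],4),"z mid",round(a[2]*1000,1))
        z=C[...,2]; w=(z<.036)&(z>.008)&(C[...,0]>.25)&(C[...,0]<.66)&(C[...,1]>.25)&(C[...,1]<.45); print("  below-rim box pts",rect(C[w]))
E
python3 - <<'E'
from h import *
st();lidcheck("v1_");go(case(-.3405,0,.25),CY)
E
```

```text
time_s: 55.7
tool_pos: [0.4776, 0.3482, 0.2237]
ee_rot: [-1.157, -1.293, 1.28]
wrist_force: [-0.1, 1.1, -0.5]
finger_gap: 0.0282
t 55.7 pos [477.6 348.2 223.7] x [-0.105  0.994  0.005] y [ 0.005  0.006 -1.   ] F [-0.1  1.1 -0.5] gap 28.2 j [ 0.51  0.29  1.44  0.    1.4  -1.17]
side lid (array([475.6, 347.6]), 292.9, 122.1, 5.99) slope [0.0006 0.0003] z mid 43.8
  below-rim box pts (array([451.5, 395.2]), 307.9, 108.2, 27.57)
scene lid (array([480.4, 345.3]), 287.4, 115.9, 5.72) slope [-0.0018 -0.002 ] z mid 45.1
  below-rim box pts (array([498.8, 302.5]), 309.9, 109.4, 27.6)
turn [-1.000e-03 -1.535e+00  4.000e-03] shift [ 60.3 -30.9 348.9]
```

Lid seated and level (plate top at 44 mm, slope ≤0.002). Now I'll push the drawer shut with closed fingers against the bar.

```bash
python3 - <<'E'
from h import *
go(case(-.380,0,.22),CY+np.pi/2)
E
```

```text
turn [-0.003  0.036  0.002] shift [-348.9   -0.8   99.7]
```

```bash
python3 -m jog '[[-1,[0,0,0],[0,0.036,0]],[-1,[-40,0,12],[0,0,0]],[-1,[-40,0,12],[0,0,0]],[-1,[-40,0,12],[0,0,0]],[-1,[-40,0,12],[0,0,0]],[-1,[-40,0,12],[0,0,0]],[-1,[-40,0,12],[0,0,0]],[-1,[-40,0,12],[0,0,0]],[-1,[-40,0,12],[0,0,0]],[-1,[-29,0,4],[0,0,0]],[-1,[0,0,0],[0,0,0]]]'
python3 - <<'E'
from h import *
st();go(case(-.380,0,.068),CY+np.pi/2)
E
```

```text
time_s: 56.9
tool_pos: [0.3982, -0.0107, 0.2172]
ee_rot: [-1.172, -1.252, 1.258]
wrist_force: [-0.6, 0.1, 0.4]
finger_gap: 0.0003
t 56.9 pos [398.2 -10.7 217.2] x [-0.064  0.998  0.002] y [-0.007  0.001 -1.   ] F [-0.6  0.1  0.4] gap 0.3 j [-0.2   0.    1.81  0.    1.34 -1.84]
turn [-0.007 -0.005  0.002] shift [  2.4 149.2  -1.8]
```

```bash
python3 -m jog '[[-1,[2,40,0],[0,-0.005,0]],[-1,[0,40,0],[0,0,0]],[-1,[0,40,0],[0,0,0]],[-1,[0,29,0],[0,0,0]],[-1,[0,0,-10],[0,0,0]],[-1,[0,0,-12],[0,0,0]],[-1,[0,0,-15],[0,0,0]],[-1,[0,0,-18],[0,0,0]],[-1,[0,0,-18],[0,0,0]],[-1,[0,0,-18],[0,0,0]],[-1,[0,0,-18],[0,0,0]],[-1,[0,0,-18],[0,0,0]]]'
python3 - <<'E'
from h import *
st();go(case(-.179,0,.068),CY+np.pi/2)
E
```

```text
time_s: 58.1
tool_pos: [0.5281, 0.0037, 0.0712]
ee_rot: [-1.171, -1.264, 1.264]
wrist_force: [-3.4, -1.3, -0.6]
finger_gap: 0.0003
t 58.1 pos [528.1   3.7  71.2] x [-0.075  0.997  0.001] y [-0.001  0.001 -1.   ] F [-3.4 -1.3 -0.6] gap 0.3 j [-0.13  0.32  1.81  0.    1.02 -1.77]
turn [-0.001  0.006  0.001] shift [ -3.    3.2 -72.3]
```

```bash
python3 -m jog '[[-1,[-2,0,-15],[0,0,0]],[-1,[0,0,-15],[0,0,0]],[-1,[0,0,-15],[0,0,0]],[-1,[0,0,-12],[0,0,0]],[-1,[0,0,-8],[0,0,0]],[-1,[0,0,-4],[0,0,0]],[-1,[0,0,-3],[0,0,0]],[-1,[0,0,-3],[0,0,0]],[-1,[0,0,0],[0,0,0]]]'
python3 - <<'E'
from h import *
st();go(case(-.179,0,.068),CY+np.pi/2)
E
```

```text
time_s: 59.0
tool_pos: [0.5981, 0.007, 0.0701]
ee_rot: [-1.166, -1.259, 1.266]
wrist_force: [-6.4, -1.2, 5.1]
finger_gap: 0.0003
t 59.0 pos [598.1   7.   70.1] x [-0.074  0.997  0.002] y [-0.008  0.002 -1.   ] F [-6.4 -1.2  5.1] gap 0.3 j [-0.11  0.42  1.65  0.    1.09 -1.75]
turn [-0.008  0.005  0.002] shift [-1.5  2.1 -2.2]
```

```bash
python3 -m jog '[[-1,[0,0,-4],[0,0,0]],[-1,[0,0,-4],[0,0,0]],[-1,[0,0,0],[0,0,0]]]'
python3 -c "
from h import *
st();go(case(-.179,0,.068),CY+np.pi/2)"
python3 -m jog '[[-1,[0,0,15],[0,0,0]],[-1,[0,0,25],[0,0,0]],[-1,[0,0,40],[0,0,0]],[-1,[0,-30,20],[0,0,0]],[-1,[0,-45,0],[0,0,0]],[-1,[0,-45,0],[0,0,0]],[-1,[0,0,0],[0,0,0]],[-1,[0,0,0],[0,0,0]]]'
python3 - <<'E'
from h import *
st();lidcheck("f_")
p,d,cam=snap("wrist","f_wrist"); C=cloud(d,cam)-CASE; H=hsv(p); x,y,z=C@CX*1000,C@CYV*1000,C[...,2]*1000
g=(H[...,0]>15)&(H[...,0]<32)&(H[...,1]>110)&(z>78)&(z<92)&(abs(y)<45)&(x<-145); print("bar x",np.percentile(x[g],[5,50,95]),g.sum())
for n in("side","scene"):
    p,d,cam=snap(n); C=cloud(d,cam)-CASE; x,y,z=C@CX*1000,C@CYV*1000,C[...,2]*1000
    g=(z>78)&(z<92)&(abs(y)<45)&(x<-150)&(x>-300); print(n,"bar x",np.percentile(x[g],[5,50,95]),g.sum())
    for nm,c,h in(("tall",(.731,.283),.1),("amber",(.706,.368),.075)):
        q=C+CASE; k=(abs(q[...,2]-h)<.006)&(np.hypot(q[...,0]-c[0],q[...,1]-c[1])<.06); print(nm,k.sum(),np.round(np.nanmedian(q[k],0),3) if k.sum() else '')
E
```

```text
time_s: 59.3
tool_pos: [0.5981, 0.0071, 0.07]
ee_rot: [-1.154, -1.247, 1.274]
wrist_force: [-19.9, -3.9, 16.0]
finger_gap: 0.0003
t 59.3 pos [598.1   7.1  70. ] x [-0.075  0.997  0.002] y [-0.024  0.001 -1.   ] F [-19.9  -3.9  16. ] gap 0.3 j [-0.1   0.42  1.63 -0.    1.11 -1.75]
turn [-0.024  0.006  0.002] shift [-1.6  2.  -2.2]
time_s: 60.1
tool_pos: [0.5105, 0.0, 0.1914]
ee_rot: [-1.173, -1.266, 1.261]
wrist_force: [-0.2, -0.8, -1.2]
finger_gap: 0.0003
t 60.1 pos [510.5   0.  191.4] x [-0.074  0.997  0.002] y [ 0.002  0.002 -1.   ] F [-0.2 -0.8 -1.2] gap 0.3 j [-0.14  0.19  1.66  0.    1.29 -1.78]
side lid (array([475.6, 347.6]), 293.0, 122.1, 5.99) slope [ 0.0003 -0.0001] z mid 43.8
  below-rim box pts (array([452.6, 395.6]), 309.9, 108.0, 27.46)
scene lid (array([480.2, 345.8]), 287.6, 117.1, 5.72) slope [-0.0012 -0.0005] z mid 45.0
  below-rim box pts (array([500.5, 302.1]), 308.7, 109.7, 27.77)Traceback (most recent call last):
  File "<stdin>", line 4, in <module>
    return _quantile_unchecked(
        a, q, axis, out, overwrite_input, method, keepdims, weights)
    return _ureduce(a,
                    func=_quantile_ureduce_func,
    ...<5 lines>...
                    overwrite_input=overwrite_input,
                    method=method)
    r = func(a, **kwargs)
    result = _quantile(arr,
                       quantiles=q,
    ...<2 lines>...
                       out=out,
                       weights=wgt)
    slices_having_nans = np.isnan(arr[-1, ...])
                                  ~~~^^^^^^^^^
IndexError: index -1 is out of bounds for axis 0 with size 0
```

View pics/f_side.png

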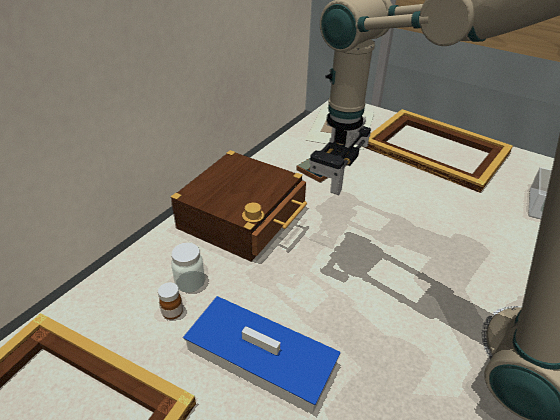

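View pics/f_scene.png

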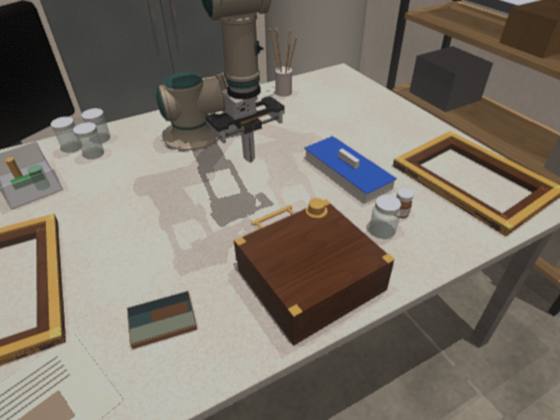

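Both views show the drawer shut and the lid on, with the jars and painting where they were. I'll compare the bar's pixels with the first pictures before handing in.

```bash
python3 - <<'E'
from h import *
for n,(a,b,c,d) in {"scene":(200,230,245,300),"side":(195,235,268,312)}.items():
    cs=[]
    for f in(f"pics/{n}0.png",f"pics/f_{n}.png"):
        H=cv2.cvtColor(cv2.imread(f),cv2.COLOR_BGR2HSV)[a:b,c:d]; m=(H[...,0]>15)&(H[...,0]<32)&(H[...,1]>140)&(H[...,2]>120)
        cs.append((m.sum(),np.argwhere(m).mean(0).round(2)))
    print(n,cs)
for n in("scene","side"):
    A,B=[cv2.imread(f).astype(int) for f in(f"pics/{n}0.png",f"pics/f_{n}.png")]
    for nm,(v0,v1,u0,u1) in ({"jars":(185,240,368,415),"panel":(288,345,125,200)} if n=="scene" else {"jars":(240,325,155,208)}).items(): print(n,nm,abs(A-B)[v0:v1,u0:u1].mean().round(2))
E
```

```text
scene [(np.int64(86), array([15.7, 26.3])), (np.int64(88), array([15.59, 26.4 ]))]
side [(np.int64(161), array([19.13, 23.92])), (np.int64(168), array([18.89, 23.9 ]))]
scene jars 3.39
scene panel 8.78
side jars 7.73
```

```bash
python3 -c "
from h import *
st();print(order.finish_job())"
```

```text
t 60.25 pos [5.085e+02 3.000e-01 1.886e+02] x [-0.074  0.997  0.003] y [-0.005  0.003 -1.   ] F [ 0.3 -0.4 -0.5] gap 0.2 j [-0.14  0.19  1.67  0.    1.29 -1.78]
the job is handed in; nothing more can be done
None
```

The job is handed in at about 60 s of robot time, with all three plaquettes in the dry box, the lid on and the drawer shut. The catch held at the first pull, so I turned the knob about 2.2 rad to free it. The fourth well was empty.

What the last checks showed:
- **Plaquettes:** before the lid went on, the wrist camera showed all three flat on the box floor. They lay near -75, 0 and +75 mm along the box and within about 2 mm of its centre line.
- **Lid:** its plate top is at 44–45 mm (44 when seated) and its slope is at most 0.002. The side camera puts its centre within about 1 mm of the box centre. The scene camera, whose mask cuts the lid's edges, reads about 4 mm off.
- **Drawer:** it stopped dead at 20 N when pushed. The handle bar is within 0.25 pixel of where it was in the first pictures.
- **Jars and painting:** they look unmoved in both views. Small pixel differences there may be shadows or noise; I did not measure their positions.
- **Failed check:** one script, to measure the bar and jar positions from depth, stopped with an error. I used the picture comparison instead.

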